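# Lay the tall flask down and push it home against the pen tray

## Robot

A 7-joint arm with a two-finger parallel gripper is mounted at the origin on the work surface. World frame = base frame: x ahead of the robot, y to its left, z up, the work surface at z = 0. Lengths are in m, angles in rad, forces in N, time in s.
With the tool pointing down it reaches from about 0.4 to 0.85 m from the base axis. Payload 6.9 kg.
Tool frame: the origin (TCP) lies at the very end of the fingers, on their centre line; the grasp point (between the pads) lies ctrl.grip_point_offset behind it (ctrl.grip_point_offset is the distance from the TCP to the grasp point, in m); z points along the fingers, y is the direction in which the jaws open and shut (so a half turn about z gives the same grasp; the last joint's range is limited). The gripper opens to 85 mm and grips with 20 to 120 N. Pads are 22 mm wide; open, the fingers measure 114 mm over their backs; the gripper's body (76 mm by 85 mm) begins 54 mm behind the grasp point. The pads swing forward as they close: fully open they stand 13 mm farther back than shut.
Start: joints at [1.238, 0.507, -0.238, 1.5, 0.126, 1.149, -0.155], TCP at [0.265, -0.566, 0.193] pointing down, gripper open.
Joint ranges: [-3.08, 3.08], [-0.24, 2.05], [-1.43, 1.35], [0, 2.5], [-1.52, 4.66], [0.17, 1.96], [-2.89, 2.89]. Speed limits (rad/s): [2.39, 2.39, 3.14, 3.14, 3.14, 3.14, 3.14].

## Interface

Orientations are given as a unit quaternion [w, x, y, z].
In Python, from station import ctrl gives the robot as it stands.
- The arm moves only by the tool play_rows, never from a script. Its arguments are lists of equal length, an entry for each row: "xyz": the shift along the tool's x, y, z in mm, a list of three; "twist": the turn, a rotation vector about the tool's x, y, z in rad, a list of three; "grip": the opening, from -1 (shut) to 1 (fully open), so that 0 is half open. In form: {"xyz": [[tx, ty, tz], ...], "twist": [[wx, wy, wz], ...], "grip": [grip, ...]}. A call has exactly 5 rows; each row shifts and turns the commanded pose from where the row before left it, along the tool's axes as they then stand; what a row does not reach is not made up. A row lasts 1/10 s, in which the tool goes at most 50 mm and 8.59 degrees, less where a joint would pass 70% of its speed; a pose out of reach is approached as far as the arm can. A call is refused whole if a number of a shift passes 50 or a number of a turn 0.15, either way. A call with a gripper value outside its range is refused whole. The fingers move at their own pace and stop on an object; the grip force is fixed at half the most. Time passes only in rows, so rows that do not move let the fingers close, or fill a call up. It gives the time, the measured TCP pose, the force and the opening at its end, in the units of the state.
- ctrl.sense(): the state, without advancing time (a new reading comes with each control period).
- ctrl.snapshot(name): name is "scene" or "top" or "wrist"; returns the picture (420x560x3 uint8, red, green, blue); there is no depth.
- ctrl.get_calibration(name): a dict with "camera_matrix" (3x3 intrinsics, pixels), "pose" (4x4, takes a point from camera to world coordinates). Camera axes: x right, y down, z forward; pixel columns grow to the right and rows downward; lengths in m; the calibration is good to about 2 mm. The wrist camera is an equidistant fisheye: a pixel r from the principal point sees the ray r / f radians off the axis. A picture is of the moment at which its call begins: read the wrist's pose just before it. get_calibration takes no time and is no camera call; for the wrist camera it gives the pose at the moment of the call.
- ctrl.job_done(): hands the job in, once; it reports no verdict.
The state is a dict: "clock": time; "joints": joint angles; "qvel": joint speeds; "joint_efforts": joint torques, N m; "tool_pos": TCP position; "tcp_rot": TCP orientation; "force": force on the tool from outside, world axes, zero at the start; "wrist_torque": the same for the moment, N m; "finger_gap": finger opening in m.
Only numpy, scipy, OpenCV 4.12 (cv2) and the standard library are available. Lean on these libraries where they do the work, as an engineer would, in place of code of your own. Each camera call takes 0.05 s, during which the arm holds its last target.

## Task

Tip the tall ceramic flask over, away from the wooden pen tray, so that it goes down gently onto its broad side: ease it down with your open fingers around the stopper, without letting it fall. Then push the lying flask along the desk with your fingertips until its base sits squarely against the front of the pen tray, and let go. Do not pinch or lift the flask, do not push hard, and leave the mug, jar and tape roll alone.

Things in the scene. Friction and masses are not known exactly. Their poses are not given: they have to be found in the camera images.
- flask: tall white ceramic flask, loose, about 0.4 kg (varies). Origin at the centre of its underside; z runs up its axis, x is the thin way, y the wide way. Body: box 48 (x) by 90 (y) by 132 (z) mm with square flat shoulders; neck and stopper make it 170 mm tall. It starts upright, +x face roughly towards the tray; its broad -x face, turned away from the tray, must end underneath. It topples by itself once leaned about 18 degrees
- flask_stopper (a point): centre of the cork stopper, at flask (0, 0, 157) mm; round, 20 mm across, flask z 144 to 170 mm; below it is a round neck 22 mm across, z 132 to 144 mm. When the flask lies flat the stopper's axis is 24 mm above the desk, with 14 mm of free space under it
- flask_edge (a point): middle of the flask's lower edge on its -x side, away from the tray, at flask coordinates (-24, 0, 0) mm: the line on which it should pivot; it stays down on the desk throughout, the flask is not to be lifted off it
- tray: low open wooden pen tray fixed to the desk on the robot's right of the flask, 70 (x) by 260 (y) by 45 (z) mm, origin at the centre of its underside; its -x face, 35 mm from the origin, is the flat front that faces the flask (towards the robot's left) and is the stop
- tray_front (a point): middle of the lower edge of the tray's front face; axes as the tray's: x points from the front into the tray (to the robot's right), y along the front
- mug: white mug, 76 mm across, 90 mm high, origin under its centre; a bystander, to be left alone
- jar: amber glass jar with a steel cap, 60 mm across, 90 mm high, origin under its centre; a bystander, to be left alone
- tape: roll of white tape lying flat, 70 mm across, 24 mm high, origin under its centre; a bystander, to be left alone
Not all that is in view belongs to the job. What is shaped like the flask but green or orange is not meant.

How it is judged:
By the outcome, as a careful person would: the job done as asked, in the order asked, and still so for the second after the job is handed in, with the robot touching nothing.
It also fails if it takes over 67 s, if anything falls off the work surface, if the arm or the gripper's body presses on something with over 40 N, if the wrist force passes 120 N, or if a joint passes its speed limit or range.

## Working session

There is one attempt and no reset: what is moved stays moved. The work goes in short steps, Python scripts to look and compute and a tool call to move; the robot and the scene stay as the last step left them, time stands still between calls to the robot, and variables do not carry over. Pictures are saved under pics/ and viewed, and the job is handed in when it is done.

Besides the shell and the picture viewer there is one more tool, called after "Call:" as name(argument=value, ...) on one line, values as JSON. play_rows: Moves the arm, as the interface text tells. Its arguments: {"type":"object","properties":{"xyz":{"type":"array"},"twist":{"type":"array"},"grip":{"type":"array"}},"required":["xyz","twist","grip"]}

```bash
ls; mkdir -p pics
python3 - <<'E'
from station import ctrl
import cv2
print(ctrl.sense(), ctrl.grip_point_offset)
for n in("scene","top","wrist"):
    c=ctrl.get_calibration(n); print(n,c)
    cv2.imwrite(f"pics/{n}0.png",ctrl.snapshot(n)[:,:,::-1])
E
```

```text
pics
{'clock': 0.0, 'joints': array([ 1.23849412,  0.50834867, -0.23750641,  1.50117845,  0.12568848,
        1.14890544, -0.15479678]), 'qvel': array([-0.00170868,  0.00067292, -0.0007998 ,  0.00249914,  0.0005848 ,
        0.00265033, -0.00074629]), 'joint_efforts': array([-5.80447067e-05, -6.20606875e+01, -2.18651980e+00, -2.49656940e+01,
        1.27149464e-02,  1.16275961e-02,  2.14981799e-05]), 'tool_pos': array([ 0.26463544, -0.56554644,  0.19200664]), 'tcp_rot': array([-8.99931432e-04,  9.76135714e-01,  2.17159412e-01, -2.18940371e-04]), 'force': array([-0.32402751, -0.35893925, -0.27685741]), 'wrist_torque': array([-0.01251096,  0.01217624,  0.04450909]), 'finger_gap': 0.0856662559725528} 0.0187
scene {'camera_matrix': array([[518.69877508,   0.        , 277.67309312],
       [  0.        , 518.69877508, 213.55050789],
       [  0.        ,   0.        ,   1.        ]]), 'pose': array([[ 0.18060959,  0.6609798 , -0.72834462,  1.24353864],
       [ 0.98353709, -0.12582532,  0.12970266, -0.26012847],
       [-0.00591335, -0.73977949, -0.67282341,  0.77227873],
       [ 0.     
[... 210 characters left out ...]
.        ]]), 'pose': array([[ 0.0288197 , -0.99689931,  0.07322019,  0.46029904],
       [-0.99956101, -0.02823805,  0.00896682, -0.16033066],
       [-0.00687142, -0.07344647, -0.99727549,  0.80579128],
       [ 0.        ,  0.        ,  0.        ,  1.        ]])}
wrist {'camera_matrix': array([[325.1922621 ,   0.        , 276.73753667],
       [  0.        , 325.1922621 , 214.49502078],
       [  0.        ,   0.        ,   1.        ]]), 'pose': array([[ 0.42307458, -0.86133782, -0.28125621,  0.3357892 ],
       [-0.9060872 , -0.40344994, -0.12741323, -0.53192427],
       [-0.00372697,  0.30874795, -0.95113659,  0.37366698],
       [ 0.        ,  0.        ,  0.        ,  1.        ]])}
```

View pics/scene0.png

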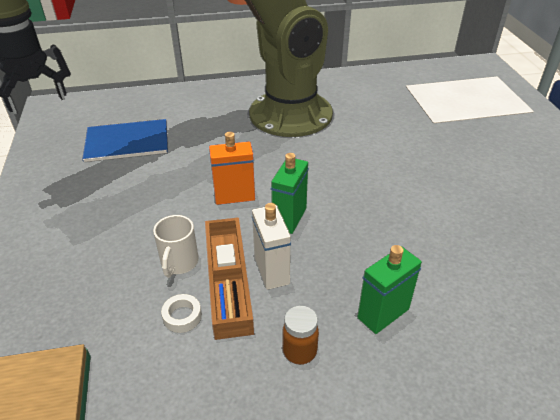

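View pics/top0.png

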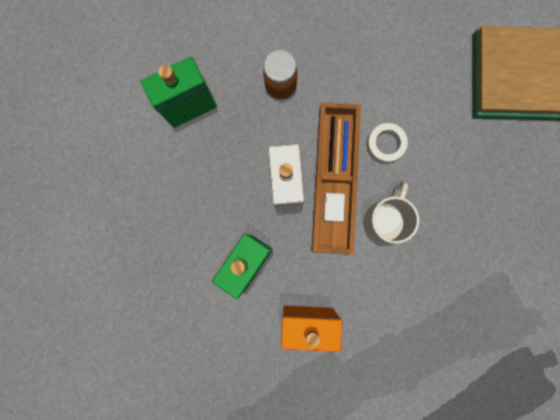

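View pics/wrist0.png

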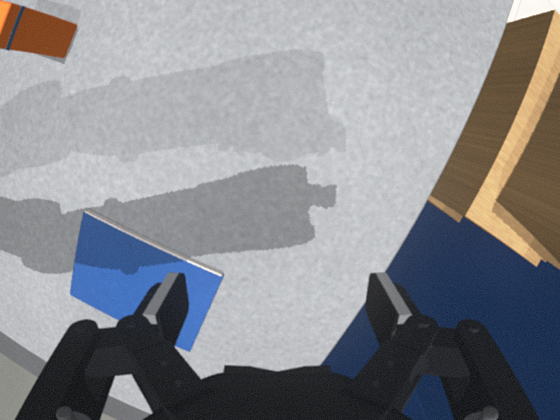

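Flask-shaped candidates in the scene view: orange (232,172), green (290,195), green (388,290) and white with a cork (271,245). Only the white one is ceramic-white and stands at the tray's front. I'll confirm it in a crop and measure.

```bash
cat > h.py <<'E'
import numpy as np, cv2
from station import ctrl
def cast(n,px,z,cal=None):
    c=cal or ctrl.get_calibration(n); K=c["camera_matrix"];T=c["pose"]
    px=np.atleast_2d(np.asarray(px,float))
    d=np.c_[(px[:,0]-K[0,2])/K[0,0],(px[:,1]-K[1,2])/K[1,1],np.ones(len(px))]@T[:3,:3].T
    o=T[:3,3]; s=(z-o[2])/d[:,2]
    return o+d*s[:,None]
def proj(n,p):
    c=ctrl.get_calibration(n); T=np.linalg.inv(c["pose"]);q=np.atleast_2d(p)@T[:3,:3].T+T[:3,3]
    q=q@c["camera_matrix"].T
    return q[:,:2]/q[:,2:]
E
python3 - <<'E'
from h import *
a=cv2.imread("pics/scene0.png")[190:350,190:330]; b=cv2.imread("pics/top0.png")[80:270,250:430]
cv2.imwrite("pics/crop0.png",np.hstack([cv2.resize(a,(420,480),interpolation=2),cv2.resize(b,(380,400),interpolation=2) if 0 else cv2.copyMakeBorder(cv2.resize(b,(360,380),interpolation=2),0,100,0,0,0)]))
t=cv2.imread("pics/top0.png"); hsv=cv2.cvtColor(t,cv2.COLOR_BGR2HSV)
def comps(m,amin=150):
    n,l,s,c=cv2.connectedComponentsWithStats(m.astype(np.uint8))
    return [(l==i,s[i],c[i]) for i in range(1,n) if s[i,4]>amin]
w=(hsv[...,2]>165)&(hsv[...,1]<70)
for m,s,c in comps(w): print("white",s,c.round(1))
# tray: brown
br=(hsv[...,0]<18)&(hsv[...,1]>90)
for m,s,c in comps(br): print("brown",s,c.round(1), cv2.minAreaRect(np.argwhere(m)[:,::-1].astype(np.float32)))
gr=(hsv[...,0]>45)&(hsv[...,0]<80)&(hsv[...,1]>120)
for m,s,c in comps(gr): print("green",s,c.round(1))
E
```

```text
white [265  50  30  30 710] [279.4  64.9]
white [369 123  39  38 708] [388.  141.4]
white [ 269  144   35   60 1567] [285.9 173.8]
white [ 372  183   48   61 1171] [391.5 219. ]
white [325 193  20  29 533] [334.4 206.5]
brown [ 479   26   81   87 6004] [519.3  68.7] ((519.0, 69.0), (86.0, 80.0), 90.0)
brown [159  65  15  17 165] [166.3  73.2] ((166.4000244140625, 73.80001068115234), (17.88854217529297, 10.733125686645508), 63.43495178222656)
brown [264  71  33  28 479] [280.7  87.5] ((280.3224182128906, 84.81803894042969), (26.64324378967285, 32.20302963256836), 88.21009063720703)
brown [ 312  103   49  151 5212] [336.3 177.5] ((336.2331848144531, 177.83665466308594), (41.89765930175781, 149.5631561279297), 2.8624050617218018)
brown [ 281  306   62   46 2596] [310.8 329. ] ((311.4773864746094, 328.4751281738281), (60.93096160888672, 44.28315353393555), 2.726310968399048)
green [ 141   57   75   70 2750] [179.3  93.1]
green [474 107  86  12 288] [515.2 115.4]
green [ 213  234   57   64 1730] [241.7 265.4]
```

View pics/crop0.png

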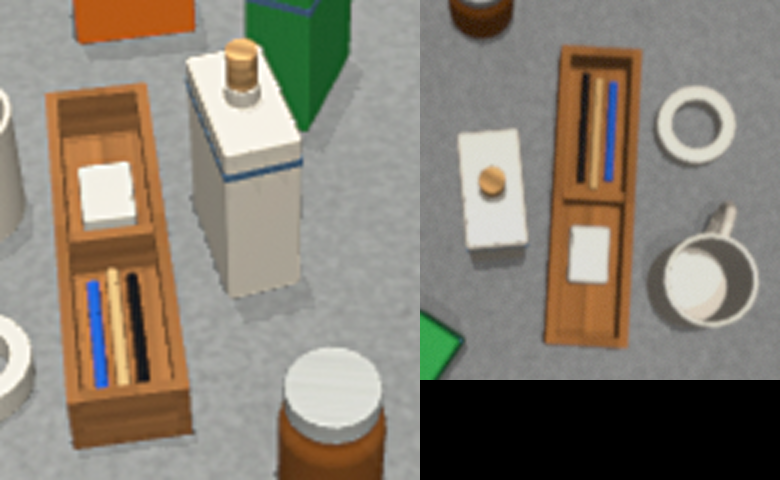

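Run:
```python
from h import *
t=cv2.imread("pics/top0.png"); hsv=cv2.cvtColor(t,cv2.COLOR_BGR2HSV)
R=lambda m:cv2.minAreaRect(np.argwhere(m)[:,::-1].astype(np.float32))
w=(hsv[...,2]>165)&(hsv[...,1]<70); 
sub=np.zeros_like(w); sub[140:210,262:310]=w[140:210,262:310]
# include cork by closing
m=cv2.morphologyEx(sub.astype(np.uint8),cv2.MORPH_CLOSE,np.ones((15,15)))
# print a vertical profile
print(t[195:210,290].mean(1).round()); 
r=R(m>0); box=cv2.boxPoints(r); print(r)
P=cast("top",box,.132); print("shoulder corners",P.round(4)); print("sides",[np.linalg.norm(P[i]-P[(i+1)%4]).round(4) for i in range(4)]); c=P.mean(0); print("centre",c.round(4))
d=[P[1]-P[0],P[2]-P[1]]; L=max(d,key=np.linalg.norm); print("flask wide dir deg",np.degrees(np.arctan2(L[1],L[0])))
br=(hsv[...,0]<18)&(hsv[...,1]>90); l=np.zeros_like(br); l[100:256,311:363]=br[100:256,311:363]
# tray left edge line fit rows 112..245, right edge
rows=np.arange(112,246); lf=np.array([[np.argmax(l[y])-.5+0.0,y] for y in rows],float)
Q=cast("top",lf,.045); Q=Q[:,:2]
v=cv2.fitLine(Q.astype(np.float32),cv2.DIST_HUBER,0,.001,.001).ravel(); print("tray front line",v, "deg",np.degrees(np.arctan2(v[1],v[0])))
rt=np.array([[l.shape[1]-np.argmax(l[y,::-1])-.5,y] for y in rows],float);Q2=cast("top",rt,.045)[:,:2]
n=np.array([-v[1],v[0]]); print("thick",((Q2-v[2:])@n).mean(), ((Q-v[2:])@n).std())
ys=np.argwhere(l)[:,0]; print("ends",ys.min(),ys.max(), cast("top",[[340,ys.min()],[332,ys.max()+1]],.045))
for z,nm,px in((.09,"jarcap",(279.4,64.9)),(.132,"green shoulder",(241,265))): print(nm,cast("top",px,z))
# small green corners
g=(hsv[...,0]>45)&(hsv[...,0]<80)&(hsv[...,1]>120); g2=np.zeros_like(g);g2[225:305,205:275]=g[225:305,205:275]
print("green box",cast("top",cv2.boxPoints(R(g2)),.132).round(3))
g2=np.zeros_like(g);g2[55:130,135:220]=g[55:130,135:220]
print("big green ",cast("top",cv2.boxPoints(R(g2)),.1).round(3))
# scene: vertical edges check
```

```text
[220. 219. 219. 219. 219. 217. 199. 165. 121.  88.  84.  86.  89.  89.
  91.]
((285.8508605957031, 173.5347137451172), (57.60869216918945, 30.62356948852539), 85.03025817871094)
shoulder corners [[ 0.6084 -0.1249  0.132 ]
 [ 0.6138 -0.1716  0.132 ]
 [ 0.5257 -0.1815  0.132 ]
 [ 0.5204 -0.1353  0.132 ]]
sides [np.float64(0.047), np.float64(0.0887), np.float64(0.0465), np.float64(0.0887)]
centre [ 0.5671 -0.1533  0.132 ]
flask wide dir deg -173.5725567823518
tray front line [ 0.99948084 -0.03221886  0.57386947 -0.20375796] deg -1.8463241
thick -0.07129971288151456 0.0005140244903199912
ends 103 253 [[ 0.70715617 -0.24315466  0.045     ]
 [ 0.44495171 -0.2347727   0.045     ]]
jarcap [[ 0.75409748 -0.13705736  0.09      ]]
green shoulder [[ 0.42627578 -0.08990009  0.132     ]]
green box [[ 0.4   -0.046  0.132]
 [ 0.477 -0.094  0.132]
 [ 0.451 -0.135  0.132]
 [ 0.375 -0.087  0.132]]
big green  [[ 0.718  0.089  0.1  ]
 [ 0.762  0.007  0.1  ]
 [ 0.678 -0.037  0.1  ]
 [ 0.635  0.045  0.1  ]]
```

The crop confirms it: white flask with a cork stopper and blue stripe, in front of the tray (scene (271,245), top (286,174)). Next is a cross-check of its base and of the neighbours in the scene view, along with a look at the fingertip thickness.

Run:
```python
from h import *
print("base corners seen",cast("scene",[[267.3,287.7],[290,284.3]],0).round(4))
c=np.array([.5671,-.1533]); a=np.radians(6.43); Y=np.array([np.cos(a),np.sin(a)]); X=np.array([np.sin(a),-np.cos(a)])
print("pred",(c+.045*Y+.024*X).round(4),(c+.045*Y-.024*X).round(4))
print("pred px",proj("scene",[[*(c+.045*Y+.024*X),0],[*(c+.045*Y-.024*X),0],[*c,.157],[*(c+.045*Y+.024*X),.132],[*(c+.045*Y-.024*X),.132]]).round(1))
print("tray front low px",proj("scene",[[.574-.129,-.1996,0.045],[.574+.129,-.2079,.045],[.574+.129,-.2079,0]]).round(1))
im=cv2.imread("pics/wrist0.png")[250:400,60:500]; 
cv2.imwrite("pics/crop1.png",cv2.resize(im,None,fx=1.8,fy=1.8,interpolation=2))
s=cv2.imread("pics/scene0.png")[40:340,200:440]; s=cv2.resize(s,None,fx=2,fy=2,interpolation=2); cv2.imwrite("pics/crop2.png",s)
```

```text
base corners seen [[ 0.6111 -0.1688  0.    ]
 [ 0.6109 -0.1245  0.    ]]
pred [ 0.6145 -0.1721] [ 0.6091 -0.1244]
pred px [[265.9 289.3]
 [289.9 283.6]
 [270.1 210.5]
 [264.3 240.5]
 [290.6 234.8]]
tray front low px [[239.  214.8]
 [253.2 315.1]
 [254.2 330.5]]
```

View pics/crop1.png

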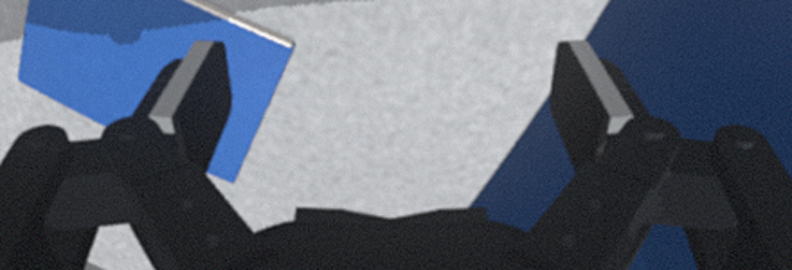

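View pics/crop2.png

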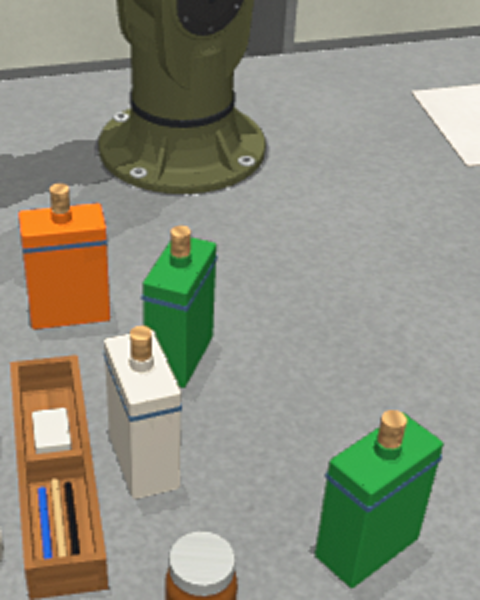

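```bash
cat >> h.py <<'E'
from scipy.spatial.transform import Rotation as Ro, Slerp
A=np.radians(6.43); D=np.array([-np.sin(A),np.cos(A),0]); Z=np.array([0,0,1.])
C0=np.array([.5671,-.1533,0]); E0=C0+.024*D
def frame(phi,d=D):
    s,c=np.sin(np.radians(phi)),np.cos(np.radians(phi))
    y=-c*d+s*Z; z=-s*d-c*Z; return np.c_[np.cross(y,z),y,z]
def pose(u,z,phi,d=D,e=E0): return e+u*d/1000+Z*z/1000, frame(phi,d)
def cur():
    s=ctrl.sense(); q=s["tcp_rot"]; return np.array(s["tool_pos"]),Ro.from_quat([q[1],q[2],q[3],q[0]]).as_matrix(),s
def rows(targets,start=None,dp=1):
    p,R=start if start else cur()[:2]
    for tp,tR in targets:
        t=R.T@(tp-p)*1000; w=Ro.from_matrix(R.T@tR).as_rotvec()
        print("xyz",t.round(dp).tolist(),"tw",w.round(3).tolist(), "" if np.linalg.norm(t)<50 and np.linalg.norm(w)<.149 else "TOO FAR")
        p,R=tp,tR
def lin(tp,tR,n):
    p,R,_=cur(); S=Slerp([0,1],Ro.from_matrix([R,tR]))
    rows([(p+(tp-p)*k/n,S(k/n).as_matrix()) for k in range(1,n+1)])
def st(e=E0,d=D):
    p,R,s=cur(); r=p-e
    print("t",round(s["clock"],2),"pos",p.round(4),"u",round(1e3*r@d,1),"lat",round(1e3*r@np.cross(d,Z),1),"z",round(1e3*p[2],1),"phi",round(np.degrees(np.arctan2(-R[:,2]@d,-R[2,2])),1),"F",s["force"].round(2),"gap",round(1e3*s["finger_gap"],1))
def P(th,s,phi,g):
    t=np.radians(th);f=np.radians(phi)
    q=np.array([-14*np.cos(t)+170*np.sin(t),14*np.sin(t)+170*np.cos(t)])
    n=np.array([np.cos(f),-np.sin(f)]);a=np.array([-np.sin(f),-np.cos(f)])
    return q-g/2*n+s*a
E
python3 - <<'E'
from h import *
st(); p,R,_=cur()
# over to test site via high point
hi=p+np.array([0,0,.08]); T=pose(155,180,0)
print("up"); lin(hi,R,2)
q=P(90,2.5,50,40); print("final tcp",q)
S=Slerp([0,1],Ro.from_matrix([R,T[1]])); n=14
print("over"); rows([(hi+(T[0]+[0,0,.06]-hi)*k/n,S(k/n).as_matrix()) for k in range(1,n+1)],(hi,R))
E
```

```text
t 0.15 pos [ 0.2647 -0.5657  0.1923] u -400.0 lat -346.7 z 192.3 phi -0.1 F [-0.14 -1.06  0.62] gap 85.8
up
xyz [-0.0, -0.1, -40.0] tw [0.0, 0.0, -0.0] 
xyz [-0.0, -0.1, -40.0] tw [0.0, 0.0, 0.0] 
final tcp [155.2291367   27.71391984]
over
xyz [36.1, -29.6, 2.3] tw [-0.0, 0.0, 0.023] 
xyz [35.4, -30.5, 2.3] tw [-0.0, 0.0, 0.023] 
xyz [34.7, -31.3, 2.3] tw [-0.0, 0.0, 0.023] 
xyz [34.0, -32.1, 2.3] tw [-0.0, 0.0, 0.023] 
xyz [33.2, -32.9, 2.3] tw [-0.0, 0.0, 0.023] 
xyz [32.5, -33.6, 2.3] tw [-0.0, 0.0, 0.023] 
xyz [31.7, -34.4, 2.3] tw [-0.0, 0.0, 0.023] 
xyz [30.9, -35.1, 2.3] tw [-0.0, 0.0, 0.023] 
xyz [30.0, -35.8, 2.3] tw [-0.0, 0.0, 0.023] 
xyz [29.2, -36.5, 2.3] tw [-0.0, 0.0, 0.023] 
xyz [28.3, -37.2, 2.3] tw [-0.0, 0.0, 0.023] 
xyz [27.5, -37.8, 2.3] tw [-0.0, 0.0, 0.023] 
xyz [26.6, -38.4, 2.3] tw [-0.0, 0.0, 0.023] 
xyz [25.7, -39.1, 2.3] tw [-0.0, 0.0, 0.023]
```

Call:
play_rows(xyz=[[0,0,-45],[0,0,-45],[36,-30,0],[35,-30,0],[35,-31,0]], twist=[[0,0,0],[0,0,0],[0,0,0.023],[0,0,0.023],[0,0,0.023]], grip=[0,0,0,0,0])

```text
clock: 0.65
tool_pos: [0.3256, -0.4386, 0.2828]
tcp_rot: [0.0, 0.983, 0.182, 0.0]
force: [1.2, 0.3, 0.0]
finger_gap: 0.043
```

Call:
play_rows(xyz=[[34,-32,0],[33,-33,0],[32,-34,0],[32,-34,0],[31,-35,0]], twist=[[0,0,0.023],[0,0,0.023],[0,0,0.023],[0,0,0.023],[0,0,0.023]], grip=[0,0,0,0,0])

```text
clock: 1.15
tool_pos: [0.426, -0.2274, 0.2829]
tcp_rot: [0.0, 0.992, 0.126, -0.0]
force: [1.1, 0.8, -0.5]
finger_gap: 0.0428
```

Call:
play_rows(xyz=[[30,-36,0],[29,-36,0],[28,-37,0],[28,-38,0],[27,-38,0]], twist=[[0,0,0.023],[0,0,0.023],[0,0,0.023],[0,0,0.023],[0,0,0.023]], grip=[0,0,0,0,0])

```text
clock: 1.65
tool_pos: [0.5269, -0.0171, 0.2828]
tcp_rot: [0.0, 0.998, 0.069, -0.0]
force: [0.5, -0.5, 0.0]
finger_gap: 0.0427
```

Run:
```python
from h import *
st(); print(cur()[2]["joints"].round(2))
lin(*pose(165,120,50),10)
```

```text
t 1.65 pos [ 0.5269 -0.0171  0.2828] u 115.8 lat -24.7 z 282.8 phi 0.0 F [ 0.5  -0.51  0.02] gap 42.7
[ 0.31  0.31 -0.45  1.59  0.14  1.27 -1.6 ]
xyz [2.6, -4.9, 16.3] tw [-0.087, -0.001, 0.002] 
xyz [2.6, -6.3, 15.8] tw [-0.087, -0.001, 0.002] 
xyz [2.6, -7.6, 15.2] tw [-0.087, -0.001, 0.002] 
xyz [2.6, -8.9, 14.5] tw [-0.087, -0.001, 0.002] 
xyz [2.6, -10.2, 13.6] tw [-0.087, -0.001, 0.002] 
xyz [2.6, -11.3, 12.7] tw [-0.087, -0.001, 0.002] 
xyz [2.6, -12.4, 11.7] tw [-0.087, -0.001, 0.002] 
xyz [2.5, -13.4, 10.5] tw [-0.087, -0.001, 0.002] 
xyz [2.5, -14.2, 9.3] tw [-0.087, -0.001, 0.002] 
xyz [2.5, -15.0, 8.0] tw [-0.087, -0.001, 0.002]
```

Call:
play_rows(xyz=[[3,-5,16],[3,-6,16],[3,-8,15],[3,-9,14],[3,-10,14]], twist=[[-0.087,0,0.002],[-0.087,0,0.002],[-0.087,0,0.002],[-0.087,0,0.002],[-0.087,0,0.002]], grip=[0,0,0,0,0])

```text
clock: 2.15
tool_pos: [0.5385, 0.008, 0.2017]
tcp_rot: [0.217, 0.974, 0.063, 0.016]
force: [-0.6, 0.3, -0.3]
finger_gap: 0.0426
```

Call:
play_rows(xyz=[[2,-11,13],[2,-12,12],[2,-13,10],[2,-14,9],[2,-15,8]], twist=[[-0.087,0,0.002],[-0.087,0,0.002],[-0.087,0,0.002],[-0.087,0,0.002],[-0.087,0,0.002]], grip=[0,0,0,0,0])

```text
clock: 2.65
tool_pos: [0.5456, 0.0332, 0.1208]
tcp_rot: [0.422, 0.905, 0.053, 0.03]
force: [1.2, 0.3, -0.8]
finger_gap: 0.0429
```

Run:
```python
from h import *
st(); print(cur()[2]["joints"].round(2))
q=P(90,2.5,50,42); print(q)
lin(*pose(q[0],q[1]+10,50),5)
cv2.imwrite("pics/s1.png",cv2.resize(ctrl.snapshot("scene")[100:340,180:460,::-1],None,fx=2.5,fy=2.5))
```

```text
t 2.65 pos [0.5456 0.0332 0.1208] u 163.7 lat -0.4 z 120.8 phi 50.0 F [ 1.17  0.34 -0.82] gap 42.9
[-0.48  0.72 -0.24  1.78  0.87  1.38 -2.67]
[154.58634909  28.47996428]
xyz [-0.1, -11.4, 12.0] tw [0.0, -0.003, -0.0] 
xyz [-0.0, -11.4, 12.0] tw [0.0, -0.003, -0.0] 
xyz [-0.0, -11.4, 12.0] tw [0.0, -0.003, -0.0] 
xyz [0.0, -11.4, 12.0] tw [0.0, -0.003, -0.0] 
xyz [0.1, -11.4, 12.0] tw [0.0, -0.003, -0.0]
```

View pics/s1.png

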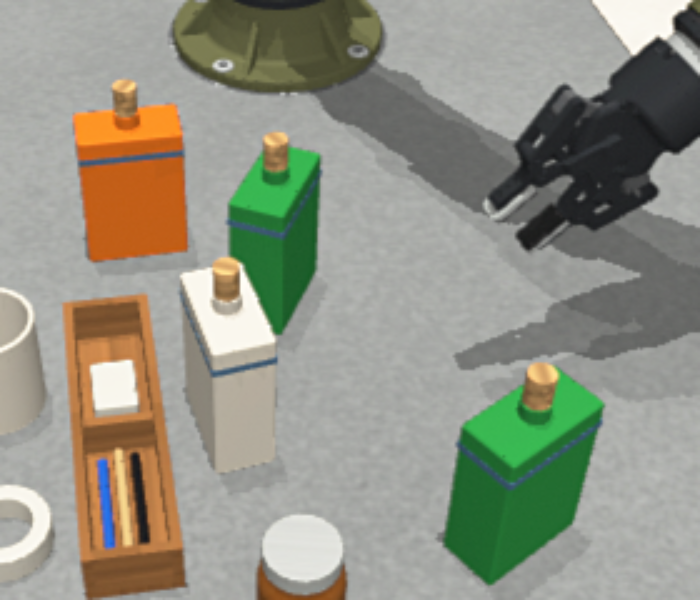

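Call:
play_rows(xyz=[[0,-11,12],[0,-11,12],[0,-11,12],[0,-11,12],[0,-11,12]], twist=[[0,0,0],[0,0,0],[0,0,0],[0,0,0],[0,0,0]], grip=[0,0,0,0,0])

```text
clock: 3.2
tool_pos: [0.5475, 0.021, 0.04]
tcp_rot: [0.42, 0.906, 0.052, 0.029]
force: [0.3, 0.9, 0.1]
finger_gap: 0.0428
```

Run:
```python
from h import *
st(); print(cur()[2]["joints"].round(2))
cv2.imwrite("pics/s2.png",cv2.resize(ctrl.snapshot("scene")[100:340,180:460,::-1],None,fx=2.5,fy=2.5))
```

```text
t 3.2 pos [0.5475 0.021  0.04  ] u 151.4 lat 0.1 z 40.0 phi 49.8 F [0.27 0.93 0.06] gap 42.8
[-0.47  0.83 -0.22  1.83  0.93  1.27 -2.78]
```

View pics/s2.png

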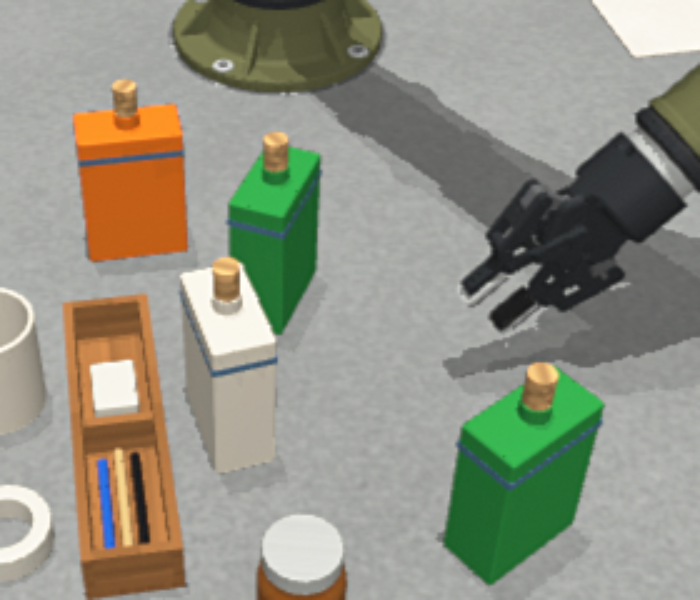

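Call:
play_rows(xyz=[[0,-4,2],[0,-4,2],[0,-2,1],[0,-0.7,0.1],[0,0,0]], twist=[[0,0,0],[0,0,0],[0,0,0],[0,0,0],[0,0,0]], grip=[0,0,0,0,0])

```text
clock: 3.75
tool_pos: [0.5472, 0.0255, 0.0293]
tcp_rot: [0.42, 0.905, 0.053, 0.029]
force: [0.9, 0.2, -0.2]
finger_gap: 0.0427
```

Run:
```python
from h import *
st(); print(cur()[2]["joints"].round(2))
p,R,_=cur()
# flip plan: back off up to u165,z190,phi0 flipped
T=pose(120,215,0); Rf=T[1]@Ro.from_rotvec([0,0,np.pi]).as_matrix()
q=P(90,2.5,50,42);print(q)
```

```text
t 3.75 pos [0.5472 0.0255 0.0293] u 155.9 lat 0.2 z 29.3 phi 49.8 F [ 0.91  0.23 -0.18] gap 42.7
[-0.48  0.85 -0.21  1.83  0.94  1.26 -2.8 ]
[154.58634909  28.47996428]
```

Run:
```python
from h import *
p,R,_=cur()
b=p-R[:,2]*.06; T=pose(-24,230,0); n=8; S=Slerp([0,1],Ro.from_matrix([R,T[1]]))
b2=b+[0,0,.1]
W=[(p-R[:,2]*.03,R),(b,R)]
for k in range(1,n+1):
    f=k/n; W.append((b+(T[0]-b)*[f,f,min(1,f*1.5)] ,S(f).as_matrix()))
rows(W)
```

```text
xyz [-0.0, -0.0, -30.0] tw [0.0, 0.0, 0.0] 
xyz [0.0, 0.0, -30.0] tw [0.0, 0.0, 0.0] 
xyz [0.1, 41.4, 2.0] tw [0.109, -0.002, 0.001] 
xyz [0.1, 41.4, -2.5] tw [0.109, -0.002, 0.001] 
xyz [0.1, 40.9, -7.0] tw [0.109, -0.002, 0.001] 
xyz [0.1, 39.9, -11.4] tw [0.109, -0.002, 0.001] 
xyz [0.1, 38.4, -15.7] tw [0.109, -0.002, 0.001] 
xyz [0.0, 30.0, -0.5] tw [0.109, -0.002, 0.001] 
xyz [0.0, 27.6, 6.1] tw [0.109, -0.002, 0.001] 
xyz [0.0, 28.1, 3.1] tw [0.109, -0.002, 0.001]
```

Call:
play_rows(xyz=[[0,0,-30],[0,0,-30],[0,41,2],[0,41,-3],[0,41,-7]], twist=[[0,0,0],[0,0,0],[0.109,-0.002,0],[0.109,-0.002,0],[0.109,-0.002,0]], grip=[0,0,0,0,0])

```text
clock: 4.25
tool_pos: [0.5511, -0.0122, 0.16]
tcp_rot: [0.266, 0.962, 0.058, 0.018]
force: [1.2, -0.3, 0.5]
finger_gap: 0.043
```

Call:
play_rows(xyz=[[0,40,-11],[0,38,-16],[0,30,-1],[0,28,6],[0,28,3]], twist=[[0.109,-0.002,0.001],[0.109,-0.002,0.001],[0.109,-0.002,0.001],[0.109,-0.002,0.001],[0.109,-0.002,0.001]], grip=[0,0,0,0,0])

```text
clock: 4.75
tool_pos: [0.5669, -0.1543, 0.2325]
tcp_rot: [-0.002, 0.998, 0.055, -0.0]
force: [1.0, -0.3, -1.6]
finger_gap: 0.0427
```

Call:
play_rows(xyz=[[0,0,0],[0,0,0],[0,0,0],[0,0,0],[0,0,0]], twist=[[0,0,-0.15],[0,0,-0.15],[0,0,-0.15],[0,0,-0.15],[0,0,-0.15]], grip=[-0.2,-0.3,-0.3,-0.3,-0.3])

```text
clock: 5.25
tool_pos: [0.5661, -0.1532, 0.2303]
tcp_rot: [-0.001, 0.908, 0.42, -0.002]
force: [1.0, -0.7, -0.3]
finger_gap: 0.0298
```

Run:
```python
from h import *
st(); print(cur()[2]["joints"].round(2))
cv2.imwrite("pics/s3.png",cv2.resize(ctrl.snapshot("scene")[100:340,180:460,::-1],None,fx=2.5,fy=2.5))
```

```text
t 5.25 pos [ 0.5661 -0.1532  0.2303] u -23.8 lat -1.0 z 230.3 phi -0.1 F [ 1.05 -0.67 -0.32] gap 29.8
[ 0.63  0.47 -0.64  1.54  0.29  1.24 -0.77]
```

View pics/s3.png

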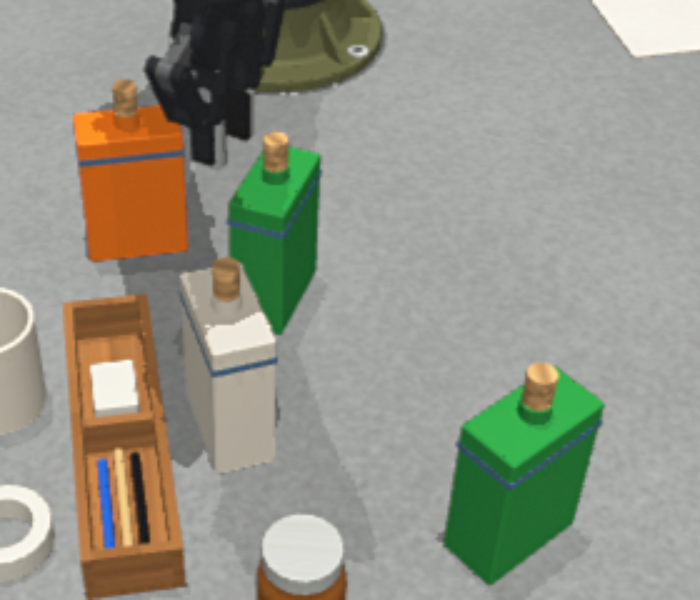

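Call:
play_rows(xyz=[[0,0,0],[0,0,0],[0,0,0],[0,0,0],[0,0,0]], twist=[[0,0,-0.15],[0,0,-0.15],[0,0,-0.15],[0,0,-0.15],[0,0,-0.15]], grip=[-0.2,-0.2,-0.2,-0.2,-0.2])

```text
clock: 5.8
tool_pos: [0.5661, -0.1532, 0.2302]
tcp_rot: [-0.002, 0.692, 0.722, -0.001]
force: [-0.7, 0.3, 0.6]
finger_gap: 0.0342
```

Call:
play_rows(xyz=[[0,0,0],[0,0,0],[0,0,0],[0,0,0],[0,0,0]], twist=[[0,0,-0.15],[0,0,-0.15],[0,0,-0.15],[0,0,-0.15],[0,0,-0.15]], grip=[-0.2,-0.2,-0.2,-0.2,-0.2])

```text
clock: 6.3
tool_pos: [0.5662, -0.1532, 0.2301]
tcp_rot: [-0.003, 0.38, 0.925, -0.001]
force: [0.6, -0.4, -1.0]
finger_gap: 0.0342
```

Call:
play_rows(xyz=[[0,0,0],[0,0,0],[0,0,0],[0,0,0],[0,0,0]], twist=[[0,0,-0.15],[0,0,-0.15],[0,0,-0.15],[0,0,-0.15],[0,0,-0.15]], grip=[-0.2,-0.2,-0.2,-0.2,-0.2])

```text
clock: 6.8
tool_pos: [0.5662, -0.1533, 0.2301]
tcp_rot: [-0.003, 0.014, 1.0, 0.0]
force: [0.0, -0.0, 1.2]
finger_gap: 0.034
```

```bash
sed -i 's/y=-c\*d+s\*Z; z=/y=c*d-s*Z; z=/' h.py
python3 - <<'E'
from h import *
st(); print(cur()[2]["joints"].round(2))
lin(*pose(-24,147,0),5)
cv2.imwrite("pics/w3.png",ctrl.snapshot("wrist")[:,:,::-1])
E
```

```text
t 6.8 pos [ 0.5662 -0.1533  0.2301] u -23.9 lat -0.9 z 230.1 phi -0.1 F [ 0.04 -0.04  1.21] gap 34.0
[ 0.9   0.66 -1.24  1.53  0.62  1.41  1.16]
xyz [-0.3, -0.0, 16.6] tw [0.0, -0.001, -0.028] 
xyz [-0.3, -0.0, 16.6] tw [0.0, -0.001, -0.028] 
xyz [-0.2, -0.0, 16.6] tw [0.0, -0.001, -0.028] 
xyz [-0.2, -0.0, 16.6] tw [0.0, -0.001, -0.028] 
xyz [-0.2, -0.0, 16.6] tw [0.0, -0.001, -0.028]
```

View pics/w3.png

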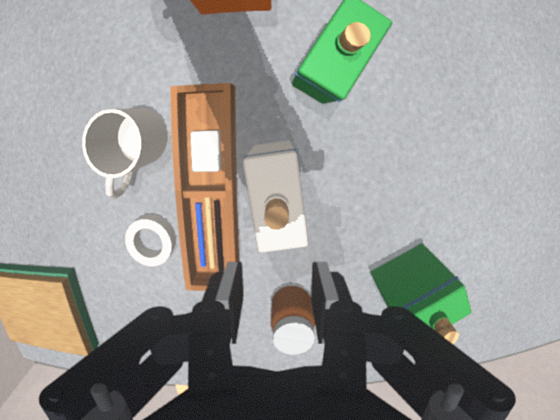

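Call:
play_rows(xyz=[[-0.3,0,16.6],[-0.3,0,16.6],[-0.2,0,16.6],[0,0,8],[0,0,0]], twist=[[0,-0.001,-0.028],[0,-0.001,-0.028],[0,-0.001,-0.028],[0,0,-0.028],[0,0,-0.028]], grip=[-0.2,-0.2,-0.2,-0.2,-0.2])

```text
clock: 7.35
tool_pos: [0.5661, -0.1531, 0.1704]
tcp_rot: [-0.002, -0.055, 0.998, 0.001]
force: [0.2, -0.6, -0.5]
finger_gap: 0.0344
```

Run:
```python
from h import *
st(); print(cur()[2]["joints"].round(2))
lin(*pose(-24,148,0),3)
cv2.imwrite("pics/s4.png",cv2.resize(ctrl.snapshot("scene")[150:310,200:350,::-1],None,fx=3.5,fy=3.5,interpolation=2))
```

```text
t 7.35 pos [ 0.5661 -0.1531  0.1704] u -23.7 lat -1.0 z 170.4 phi -0.1 F [ 0.18 -0.6  -0.48] gap 34.4
[ 0.9   0.72 -1.24  1.63  0.7   1.32  1.22]
xyz [-0.4, -0.1, 7.5] tw [0.001, -0.001, -0.001] 
xyz [-0.3, -0.1, 7.5] tw [0.001, -0.001, -0.001] 
xyz [-0.3, -0.1, 7.5] tw [0.001, -0.001, -0.001]
```

View pics/s4.png

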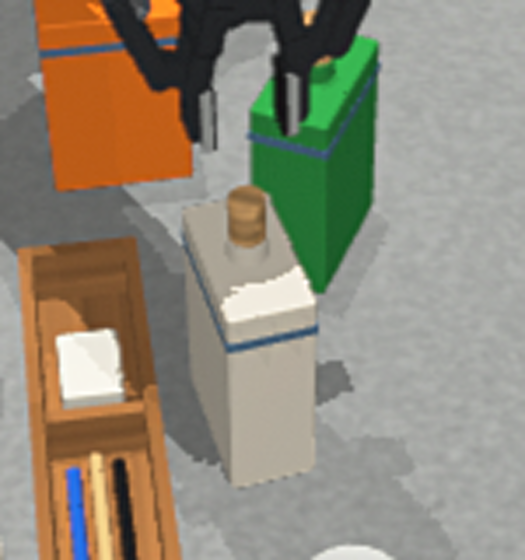

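Run:
```python
from h import *
p,R,_=cur()
for dz in (0,.01,.02): print(dz,((proj("scene",[p-R[:,2]*dz+R[:,1]*s*.017 for s in(-1,1)])-[200,150])*3.5).round(0).tolist())
print("stopper top",(proj("scene",[C0+[0,0,.170]])-[200,150])*3.5)
cv2.imwrite("pics/t4.png",cv2.resize(ctrl.snapshot("top")[90:260,220:400,::-1],None,fx=3,fy=3,interpolation=2))
```

```text
0 [[213.0, 197.0], [278.0, 183.0]]
0.01 [[212.0, 181.0], [278.0, 168.0]]
0.02 [[212.0, 166.0], [278.0, 153.0]]
stopper top [[244.89573433 192.55863261]]
```

View pics/t4.png

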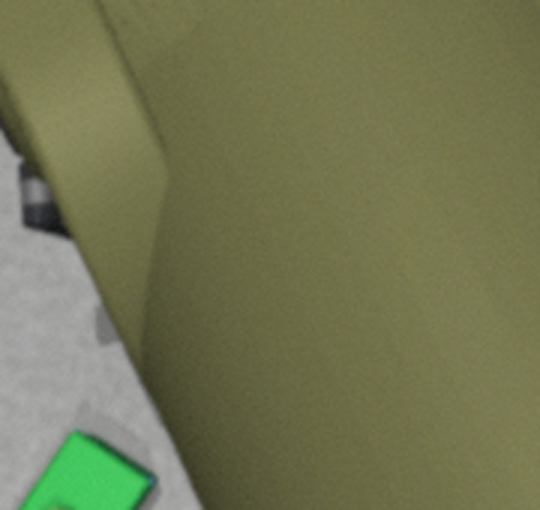

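Run:
```python
from h import *
p=np.array([.5475,.021,.04]); 
Rr=frame(49.8)
for dz in (0,.01,.02,.03): print(dz,((proj("scene",[p-Rr[:,2]*dz+Rr[:,1]*s*.0214 for s in(-1,1)])-[180,100])*2.5).round(0).tolist())
p,R,_=cur(); c=ctrl.get_calibration("wrist"); T=c["pose"];K=c["camera_matrix"]
def fish(x):
    q=T[:3,:3].T@(x-T[:3,3]); r=np.hypot(q[0],q[1]); th=np.arctan2(r,q[2]); return (K[0,0]*th*q[:2]/r+[K[0,2],K[1,2]]).round(0).tolist()
for dz in (0,.01,.02,.03):print(dz,[fish(p-R[:,2]*dz+R[:,1]*s*.0171+R[:,0]*x) for s in(-1,1) for x in (-.011,.011)])
cv2.imwrite("pics/w4.png",cv2.resize(ctrl.snapshot("wrist")[170:400,170:390,::-1],None,fx=2.5,fy=2.5,interpolation=2))
```

```text
0 [[424.0, 331.0], [452.0, 353.0]]
0.01 [[434.0, 323.0], [462.0, 345.0]]
0.02 [[444.0, 315.0], [471.0, 337.0]]
0.03 [[453.0, 307.0], [481.0, 330.0]]
0 [[248.0, 263.0], [247.0, 230.0], [303.0, 263.0], [304.0, 230.0]]
0.01 [[247.0, 271.0], [245.0, 237.0], [304.0, 271.0], [305.0, 237.0]]
0.02 [[245.0, 279.0], [244.0, 244.0], [306.0, 279.0], [307.0, 243.0]]
0.03 [[244.0, 288.0], [242.0, 251.0], [307.0, 288.0], [309.0, 251.0]]
```

View pics/w4.png

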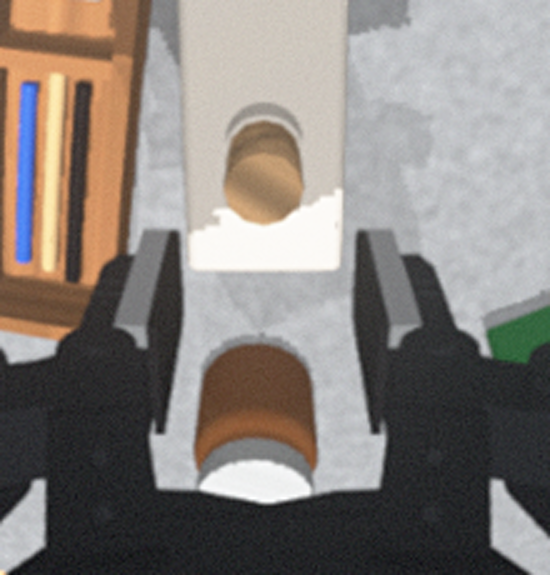

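Run:
```python
from h import *
p,R,_=cur(); c=ctrl.get_calibration("wrist"); T=c["pose"];K=c["camera_matrix"]
print("cam in tool",(R.T@(T[:3,3]-p)).round(3),"axis",(R.T@T[:3,2]).round(3))
def ray_w(px):
    d=np.array(px)-[K[0,2],K[1,2]]; r=np.linalg.norm(d); th=r/K[0,0]; v=np.r_[np.sin(th)*d/r,np.cos(th)]; return T[:3,3],T[:3,:3]@v
cs=ctrl.get_calibration("scene"); Ks=cs["camera_matrix"];Ts=cs["pose"]
def ray_s(px): return Ts[:3,3],Ts[:3,:3]@np.array([(px[0]-Ks[0,2])/Ks[0,0],(px[1]-Ks[1,2])/Ks[1,1],1])
def at_x(ray,x):
    o,d=ray; o=R.T@(o-p); d=R.T@d; return (o+d*(x-o[0])/d[0]).round(4)
for px in((242,263),(312.8,262),(228,300)): print("wrist",[at_x(ray_w(px),x) for x in(.011,-.011)])
for px in((259.4,193.4),(282.9,188)): print("scene",[at_x(ray_s(px),x) for x in(.011,0,-.011)])
```

```text
cam in tool [ 0.08   0.001 -0.182] axis [-0.308  0.002  0.952]
wrist [array([ 0.011 , -0.0157, -0.0436]), array([-0.011 , -0.0209,  0.0005])]
wrist [array([ 0.011 ,  0.0179, -0.0427]), array([-0.011 ,  0.0235,  0.0018])]
wrist [array([ 0.011 , -0.0181, -0.076 ]), array([-0.011 , -0.0241, -0.0423])]
scene [array([ 0.011 , -0.0162, -0.0194]), array([ 0.    , -0.0189, -0.0289]), array([-0.011 , -0.0215, -0.0385])]
scene [array([ 0.011 ,  0.0265, -0.0212]), array([ 0.    ,  0.0231, -0.0307]), array([-0.011 ,  0.0198, -0.0402])]
```

Both cameras put the fingertips about 40 mm behind the reported TCP: in the tool frame, tip z ≈ -0.043 from the wrist view and -0.039 from the scene view. I'll go to a height that is safe under either reading and look again.

Call:
play_rows(xyz=[[-0.5,0,10],[-0.5,0,10],[0,0,4],[0,0,0],[0,0,0]], twist=[[0,0,0],[0,0,0],[0,0,0],[0,0,0],[0,0,0]], grip=[-0.2,-0.2,-0.2,-0.2,-0.2])

```text
clock: 8.0
tool_pos: [0.568, -0.1528, 0.1481]
tcp_rot: [-0.001, -0.054, 0.999, 0.001]
force: [1.1, -0.3, -0.4]
finger_gap: 0.0344
```

Run:
```python
from h import *
st(); print(cur()[2]["joints"].round(2))
a=ctrl.snapshot("scene")[150:310,200:350,::-1]; b=ctrl.snapshot("wrist")[170:360,180:380,::-1]
cv2.imwrite("pics/s5.png",np.hstack([cv2.resize(a,(394,420),interpolation=2),cv2.resize(b,(400,420),interpolation=2)]))
```

```text
t 8.0 pos [ 0.568  -0.1528  0.1481] u -23.6 lat 1.0 z 148.1 phi -0.1 F [ 1.1  -0.25 -0.41] gap 34.4
[ 0.89  0.74 -1.23  1.66  0.73  1.28  1.2 ]
```

View pics/s5.png

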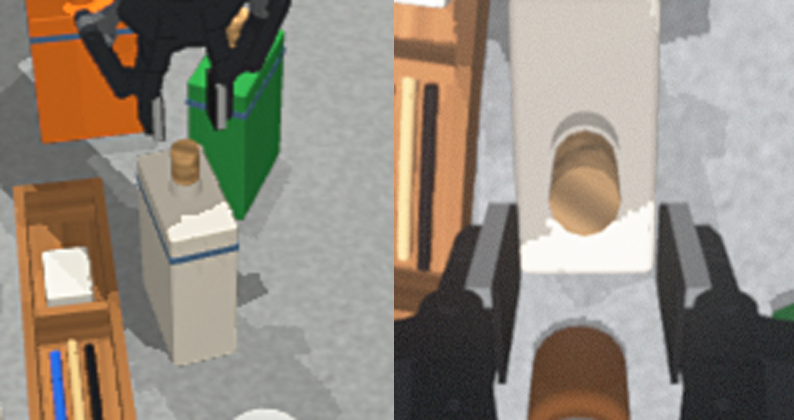

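The pads are still above the cork, with tips near z≈0.19. That confirms the roughly 41 mm offset, so from here on I plan with the real tip.

```bash
cat >> h.py <<'E'
TO=.041
def pose(u,z,phi,d=D,e=E0):
    R=frame(phi,d); return e+u*d/1000+Z*z/1000+TO*R[:,2], R
def st(e=None,d=None):
    e=E0 if e is None else e; d=D if d is None else d
    p,R,s=cur(); t=p-TO*R[:,2]; r=t-e
    print("t",round(s["clock"],2),"tip",t.round(4),"u",round(1e3*r@d,1),"lat",round(1e3*r@np.cross(d,Z),1),"z",round(1e3*t[2],1),"phi",round(np.degrees(np.arctan2(-R[:,2]@d,-R[2,2])),1),"F",s["force"].round(2),"gap",round(1e3*s["finger_gap"],1),"j",s["joints"].round(2))
E
python3 - <<'E'
from h import *
st(); lin(*pose(-24,148,0),5)
E
```

```text
t 8.1 tip [ 0.5683 -0.1528  0.1895] u -23.6 lat 1.2 z 189.5 phi -0.1 F [-1.05 -0.09 -0.39] gap 34.5 j [ 0.89  0.74 -1.23  1.66  0.73  1.28  1.2 ]
xyz [0.2, -0.1, 8.3] tw [0.0, -0.0, -0.001] 
xyz [0.2, -0.1, 8.3] tw [0.0, -0.0, -0.001] 
xyz [0.2, -0.1, 8.3] tw [0.0, -0.0, -0.001] 
xyz [0.2, -0.1, 8.3] tw [0.0, -0.0, -0.001] 
xyz [0.2, -0.1, 8.3] tw [0.0, -0.0, -0.001]
```

Call:
play_rows(xyz=[[0.2,0,9],[0.2,0,9],[0.2,0,9],[0.2,0,8],[0.2,0,6]], twist=[[0,0,-0.001],[0,0,-0.001],[0,0,0],[0,0,0],[0,0,0]], grip=[-0.2,-0.2,-0.2,-0.2,-0.2])

```text
clock: 8.6
tool_pos: [0.5666, -0.1529, 0.1061]
tcp_rot: [-0.001, -0.055, 0.998, 0.001]
force: [-0.5, -1.0, -0.2]
finger_gap: 0.0342
```

Run:
```python
from h import *
st()
a=ctrl.snapshot("scene")[150:310,200:350,::-1]; b=ctrl.snapshot("wrist")[170:360,180:380,::-1]
cv2.imwrite("pics/s6.png",np.hstack([cv2.resize(a,(394,420),interpolation=2),cv2.resize(b,(400,420),interpolation=2)]))
```

```text
t 8.6 tip [ 0.5667 -0.153   0.1471] u -23.6 lat -0.4 z 147.1 phi -0.1 F [-0.54 -0.95 -0.2 ] gap 34.2 j [ 0.88  0.78 -1.19  1.72  0.78  1.2   1.16]
```

View pics/s6.png

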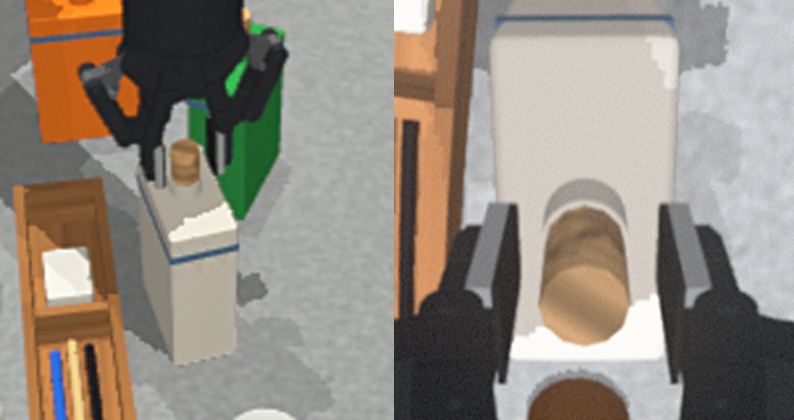

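The pads straddle the cork (wrist crop centre (585,300), pads at 515 and 660) with no contact. Next I narrow to about 26 mm without touching it, then rotate tool and flask together about the pivot edge.

```bash
cat >> h.py <<'E'
def rig(th,zz=147,x=0):
    t=np.radians(th); return pose(-(x+24)*np.cos(t)+zz*np.sin(t),(x+24)*np.sin(t)+zz*np.cos(t),th)
E
python3 - <<'E'
from h import *
st(); rows([rig(k) for k in range(1,6)]);
E
```

```text
t 8.7 tip [ 0.5665 -0.153   0.1471] u -23.6 lat -0.6 z 147.1 phi -0.1 F [-0.09  0.08  1.49] gap 34.0 j [ 0.88  0.78 -1.19  1.71  0.78  1.2   1.16]
xyz [-0.7, 1.4, -0.4] tw [0.02, -0.003, -0.002] 
xyz [0.0, 1.9, -0.4] tw [0.017, -0.0, 0.0] 
xyz [0.0, 1.9, -0.4] tw [0.017, 0.0, 0.0] 
xyz [-0.0, 1.9, -0.4] tw [0.017, 0.0, -0.0] 
xyz [0.0, 1.9, -0.4] tw [0.017, -0.0, -0.0]
```

Call:
play_rows(xyz=[[-0.4,0,0],[-0.3,0,0],[0,1.5,-0.4],[0,1.9,-0.4],[0,1.9,-0.4]], twist=[[0.002,-0.002,-0.001],[0,0,-0.001],[0.0175,0,0],[0.0175,0,0],[0.0175,0,0]], grip=[-0.35,-0.4,-0.4,-0.4,-0.4])

```text
clock: 9.2
tool_pos: [0.5671, -0.1471, 0.1086]
tcp_rot: [0.002, -0.056, 0.998, -0.027]
force: [1.4, -0.3, 0.1]
finger_gap: 0.0257
```

Call:
play_rows(xyz=[[0,1.9,-0.4],[0,1.9,-0.4],[0,1.9,-0.4],[0,1.9,-0.4],[0,1.9,-0.4]], twist=[[0.0175,0,0],[0.0175,0,0],[0.0175,0,0],[0.0175,0,0],[0.0175,0,0]], grip=[-0.4,-0.4,-0.4,-0.4,-0.4])

```text
clock: 9.7
tool_pos: [0.566, -0.1377, 0.1095]
tcp_rot: [0.004, -0.056, 0.996, -0.071]
force: [-0.1, -0.5, -0.1]
finger_gap: 0.0259
```

Run:
```python
from h import *
st(); rows([rig(k) for k in range(9,14)]); 
a=ctrl.snapshot("scene")[150:310,200:350,::-1]; b=ctrl.snapshot("wrist")[170:360,180:380,::-1]
cv2.imwrite("pics/s7.png",np.hstack([cv2.resize(a,(394,420),interpolation=2),cv2.resize(b,(400,420),interpolation=2)]))
```

```text
t 9.7 tip [ 0.5653 -0.1319  0.1501] u -2.6 lat 0.6 z 150.1 phi 8.1 F [-0.09 -0.53 -0.05] gap 25.9 j [ 0.76  0.72 -1.13  1.78  0.86  1.2   1.01]
xyz [0.6, 1.4, 0.9] tw [0.015, 0.001, 0.0] 
xyz [-0.0, 1.9, -0.4] tw [0.017, 0.0, 0.0] 
xyz [0.0, 1.9, -0.4] tw [0.017, -0.0, -0.0] 
xyz [-0.0, 1.9, -0.4] tw [0.017, 0.0, -0.0] 
xyz [0.0, 1.9, -0.4] tw [0.017, -0.0, 0.0]
```

View pics/s7.png

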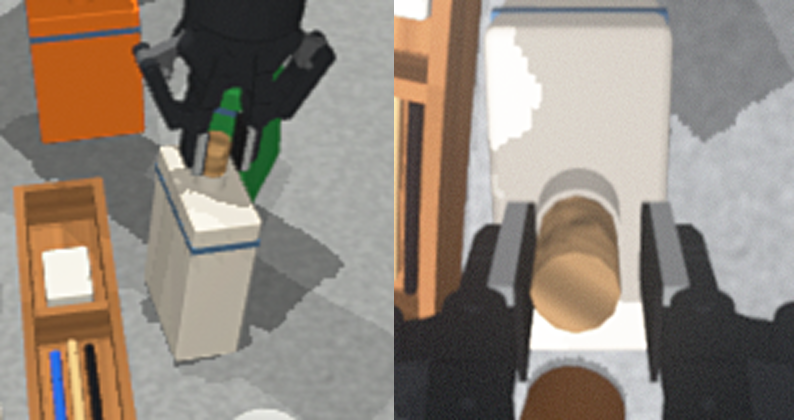

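The flask is leaning about 7°, pushed by the rear finger, with its bottom edge still in place. Continuing.

Call:
play_rows(xyz=[[0.2,1.8,0.1],[0.2,1.9,-0.2],[0,1.9,-0.3],[0,1.9,-0.3],[0,1.9,-0.4]], twist=[[0.016,0,0],[0.0175,0,0],[0.0175,0,0],[0.0175,0,0],[0.0175,0,0]], grip=[-0.4,-0.4,-0.4,-0.4,-0.4])

```text
clock: 10.3
tool_pos: [0.5644, -0.1282, 0.1089]
tcp_rot: [0.007, -0.056, 0.992, -0.113]
force: [0.7, -0.3, -0.1]
finger_gap: 0.0254
```

Call:
play_rows(xyz=[[0,1.9,-0.4],[0,1.9,-0.4],[0,1.9,-0.4],[0,1.9,-0.4],[0,1.9,-0.4]], twist=[[0.0175,0,0],[0.0175,0,0],[0.0175,0,0],[0.0175,0,0],[0.0175,0,0]], grip=[-0.4,-0.4,-0.4,-0.4,-0.4])

```text
clock: 10.8
tool_pos: [0.5634, -0.1187, 0.1084]
tcp_rot: [0.009, -0.055, 0.986, -0.157]
force: [-0.4, -0.1, 0.4]
finger_gap: 0.0258
```

Run:
```python
from h import *
st(); rows([rig(k) for k in range(19,24)]); 
a=ctrl.snapshot("scene")[150:310,200:350,::-1]; b=ctrl.snapshot("wrist")[170:360,180:380,::-1]
cv2.imwrite("pics/s8.png",np.hstack([cv2.resize(a,(394,420),interpolation=2),cv2.resize(b,(400,420),interpolation=2)]))
```

```text
t 10.8 tip [ 0.562  -0.1061  0.1473] u 23.5 lat 0.2 z 147.3 phi 18.1 F [-0.4  -0.09  0.37] gap 25.8 j [ 0.58  0.69 -1.05  1.84  0.96  1.24  0.82]
xyz [0.2, 1.1, -0.0] tw [0.017, 0.0, 0.0] 
xyz [-0.0, 1.9, -0.4] tw [0.017, 0.0, -0.0] 
xyz [-0.0, 1.9, -0.4] tw [0.017, 0.0, -0.0] 
xyz [0.0, 1.9, -0.4] tw [0.017, -0.0, 0.0] 
xyz [-0.0, 1.9, -0.4] tw [0.017, -0.0, -0.0]
```

View pics/s8.png

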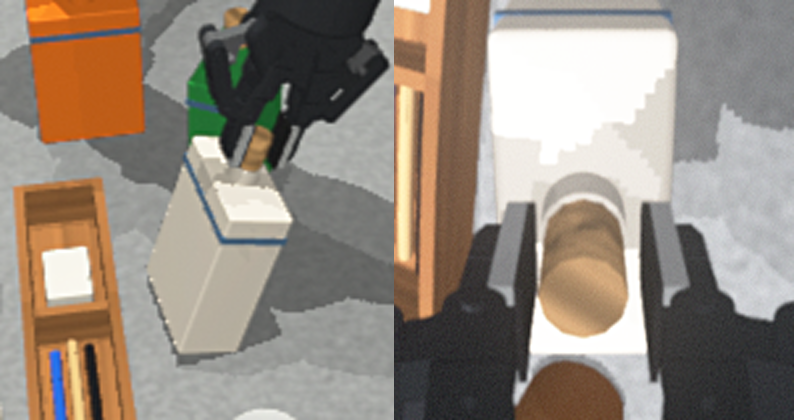

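Call:
play_rows(xyz=[[0.1,1.3,-0.2],[0,1.6,-0.3],[0,1.9,-0.4],[0,1.9,-0.4],[0,1.9,-0.4]], twist=[[0.015,0,0],[0.016,0,0],[0.0175,0,0],[0.0175,0,0],[0.0175,0,0]], grip=[-0.4,-0.4,-0.4,-0.4,-0.4])

```text
clock: 11.4
tool_pos: [0.5623, -0.11, 0.107]
tcp_rot: [0.011, -0.055, 0.979, -0.198]
force: [-0.5, 0.3, -1.2]
finger_gap: 0.0258
```

Call:
play_rows(xyz=[[0,1.9,-0.4],[0,1.9,-0.4],[0,1.9,-0.4],[0,1.9,-0.4],[0,1.9,-0.4]], twist=[[0.0175,0,0],[0.0175,0,0],[0.0175,0,0],[0.0175,0,0],[0.0175,0,0]], grip=[-0.4,-0.4,-0.4,-0.4,-0.4])

```text
clock: 11.9
tool_pos: [0.5613, -0.1008, 0.1048]
tcp_rot: [0.014, -0.054, 0.969, -0.24]
force: [-0.0, 0.3, -0.4]
finger_gap: 0.0255
```

Run:
```python
from h import *
st(); rows([rig(k) for k in range(29,34)]); 
a=ctrl.snapshot("scene")[150:310,200:350,::-1]; b=ctrl.snapshot("wrist")[170:360,180:380,::-1]
cv2.imwrite("pics/s9.png",np.hstack([cv2.resize(a,(394,420),interpolation=2),cv2.resize(b,(400,420),interpolation=2)]))
```

```text
t 11.9 tip [ 0.5591 -0.0817  0.1411] u 48.0 lat 0.1 z 141.1 phi 27.9 F [-0.04  0.33 -0.44] gap 25.5 j [ 0.39  0.69 -0.96  1.88  1.05  1.32  0.63]
xyz [0.1, 1.6, -0.3] tw [0.02, 0.0, -0.0] 
xyz [-0.0, 1.9, -0.4] tw [0.017, 0.0, 0.0] 
xyz [0.0, 1.9, -0.4] tw [0.017, -0.0, 0.0] 
xyz [-0.0, 1.9, -0.4] tw [0.017, 0.0, 0.0] 
xyz [-0.0, 1.9, -0.4] tw [0.017, -0.0, -0.0]
```

View pics/s9.png

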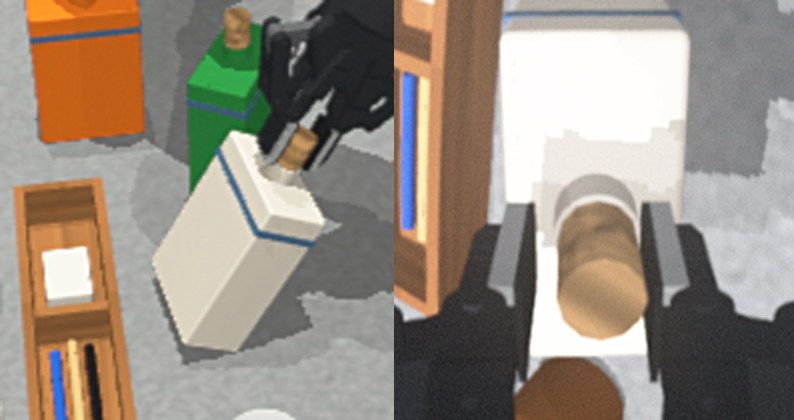

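The cork has passed over and now rests on the front finger, with only a couple of mm of travel at the handover. Lowering on.

Call:
play_rows(xyz=[[0,1.9,-0.4],[0,1.9,-0.4],[0,1.9,-0.4],[0,1.9,-0.4],[0,1.9,-0.4]], twist=[[0.0175,0,0],[0.0175,0,0],[0.0175,0,0],[0.0175,0,0],[0.0175,0,0]], grip=[-0.4,-0.4,-0.4,-0.4,-0.4])

```text
clock: 12.5
tool_pos: [0.5602, -0.0915, 0.1018]
tcp_rot: [0.016, -0.054, 0.958, -0.282]
force: [-0.2, -0.1, -0.3]
finger_gap: 0.0252
```

Call:
play_rows(xyz=[[0,1.9,-0.4],[0,1.9,-0.4],[0,1.9,-0.4],[0,1.9,-0.4],[0,1.9,-0.4]], twist=[[0.0175,0,0],[0.0175,0,0],[0.0175,0,0],[0.0175,0,0],[0.0175,0,0]], grip=[-0.4,-0.4,-0.4,-0.4,-0.4])

```text
clock: 13.0
tool_pos: [0.5593, -0.0827, 0.0981]
tcp_rot: [0.018, -0.053, 0.944, -0.324]
force: [0.4, 0.8, -0.9]
finger_gap: 0.0257
```

Run:
```python
from h import *
st(); rows([rig(k) for k in range(39,44)]);
```

```text
t 13.0 tip [ 0.5564 -0.0577  0.1304] u 72.2 lat 0.1 z 130.4 phi 37.9 F [ 0.43  0.76 -0.89] gap 25.7 j [ 0.2   0.75 -0.88  1.9   1.12  1.44  0.46]
xyz [0.1, 1.2, -0.2] tw [0.02, 0.0, -0.0] 
xyz [-0.0, 1.9, -0.4] tw [0.017, -0.0, 0.0] 
xyz [-0.0, 1.9, -0.4] tw [0.017, 0.0, -0.0] 
xyz [0.0, 1.9, -0.4] tw [0.017, -0.0, -0.0] 
xyz [0.0, 1.9, -0.4] tw [0.017, 0.0, 0.0]
```

Call:
play_rows(xyz=[[0,1.7,-0.3],[0,1.9,-0.4],[0,1.9,-0.4],[0,1.9,-0.4],[0,1.9,-0.4]], twist=[[0.0175,0,0],[0.0175,0,0],[0.0175,0,0],[0.0175,0,0],[0.0175,0,0]], grip=[-0.4,-0.4,-0.4,-0.4,-0.4])

```text
clock: 13.5
tool_pos: [0.5583, -0.0744, 0.0935]
tcp_rot: [0.021, -0.052, 0.929, -0.365]
force: [0.1, 0.9, -0.1]
finger_gap: 0.0256
```

Call:
play_rows(xyz=[[0,1.9,-0.4],[0,1.9,-0.4],[0,1.9,-0.4],[0,1.9,-0.4],[0,1.9,-0.4]], twist=[[0.0175,0,0],[0.0175,0,0],[0.0175,0,0],[0.0175,0,0],[0.0175,0,0]], grip=[-0.4,-0.4,-0.4,-0.4,-0.4])

```text
clock: 14.0
tool_pos: [0.5574, -0.0663, 0.0882]
tcp_rot: [0.023, -0.051, 0.912, -0.405]
force: [0.1, -0.7, -0.9]
finger_gap: 0.0256
```

Run:
```python
from h import *
st(); rows([rig(k) for k in range(49,51)]); 
a=ctrl.snapshot("scene")[150:310,200:350,::-1]; b=ctrl.snapshot("wrist")[170:360,180:380,::-1]
cv2.imwrite("pics/s10.png",np.hstack([cv2.resize(a,(394,420),interpolation=2),cv2.resize(b,(400,420),interpolation=2)]))
```

```text
t 14.0 tip [ 0.554  -0.0361  0.1157] u 93.9 lat 0.1 z 115.7 phi 47.9 F [ 0.12 -0.67 -0.92] gap 25.6 j [ 0.02  0.83 -0.79  1.89  1.16  1.57  0.31]
xyz [0.1, 0.9, -0.2] tw [0.019, 0.0, -0.0] 
xyz [-0.0, 1.9, -0.4] tw [0.017, 0.0, -0.0]
```

View pics/s10.png

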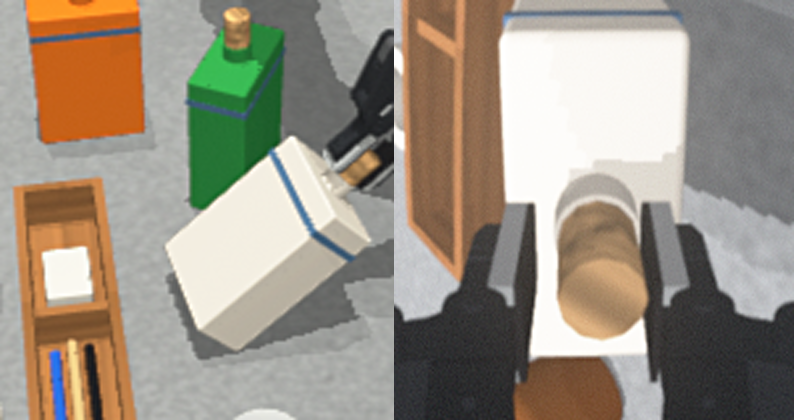

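```bash
cat >> h.py <<'E'
def fl(th,q):
    t=np.radians(th); return np.array([-q[0]*np.cos(t)+q[1]*np.sin(t)-24, q[0]*np.sin(t)+q[1]*np.cos(t)])
def plan(th,verbose=True):
    f=np.clip((th-49)/41,0,1); phi=48+2*min(1,f*8); g=25.6+16*min(1,f*1.15); s=23-20.5*min(1,f*1.0)
    q=P(th,s,phi,g); r=np.radians(phi); n=np.array([np.cos(r),-np.sin(r)])
    if verbose: print(round(th,1),"phi",round(phi,1),"g",round(g,1),"grip",round((g-42.8)/43,2),"tip",q.round(1),"rear in flask",fl(th,q-g/2*n).round(1),"rear out",fl(th,q-(g/2+12)*n).round(1),"front",fl(th,q+g/2*n).round(1),"front out z",(q+(g/2+14)*n)[1].round(1))
    return pose(*q,phi)
E
python3 - <<'E'
from h import *
st(); W=[plan(t,t%5==0 or t==49) for t in range(49,91)]; rows(W)
E
```

```text
t 14.1 tip [ 0.5539 -0.0354  0.1152] u 94.6 lat 0.1 z 115.2 phi 47.8 F [ 0.09  0.03 -0.7 ] gap 26.0 j [ 0.02  0.83 -0.79  1.89  1.16  1.57  0.31]
49 phi 48.0 g 25.6 grip -0.4 tip [ 93.5 116.2] rear in flask [ 15.2 146.6] rear out [ 27.2 146.3] front [-10.4 147. ] front out z 96.3
50 phi 48.4 g 26.0 grip -0.39 tip [ 95.8 114.8] rear in flask [ 15.4 146.8] rear out [ 27.4 146.4] front [-10.6 147.5] front out z 94.6
55 phi 50 g 28.3 grip -0.34 tip [106.8 107. ] rear in flask [ 16.4 147.6] rear out [ 28.4 146.6] front [-11.7 150.1] front out z 85.4
60 phi 50 g 30.5 grip -0.29 tip [117.   97.6] rear in flask [ 17.  147.5] rear out [ 28.9 145.4] front [-13.  152.8] front out z 75.2
65 phi 50 g 32.8 grip -0.23 tip [126.1  87.4] rear in flask [ 17.8 147. ] rear out [ 29.4 143.9] front [-13.9 155.5] front out z 64.2
70 phi 50 g 35.0 grip -0.18 tip [134.1  76.7] rear in flask [ 18.6 146.3] rear out [ 29.9 142.2] front [-14.3 158.3] front out z 52.5
75 phi 50 g 37.3 grip -0.13 tip [140.9  65.4] rear in flask [ 19.6 145.2] rear out [ 30.4 140.1] front [-14.2 160.9] front out z 40.4
80 phi 50 g 3
[... 1427 characters left out ...]
, 0.0, 0.0] 
xyz [-0.0, 2.6, 0.5] tw [0.0, 0.0, 0.0] 
xyz [0.0, 2.6, 0.5] tw [0.0, 0.0, 0.0] 
xyz [0.0, 2.6, 0.6] tw [0.0, 0.0, 0.0] 
xyz [-0.0, 2.5, 0.6] tw [0.0, 0.0, 0.0] 
xyz [-0.0, 2.5, 0.7] tw [0.0, 0.0, 0.0] 
xyz [0.0, 2.5, 0.7] tw [0.0, 0.0, 0.0] 
xyz [-0.0, 2.5, 0.7] tw [0.0, 0.0, 0.0] 
xyz [0.0, 2.5, 0.8] tw [0.0, 0.0, 0.0] 
xyz [-0.0, 2.4, 0.8] tw [0.0, 0.0, 0.0] 
xyz [-0.0, 2.4, 0.9] tw [0.0, 0.0, 0.0] 
xyz [0.0, 2.4, 0.9] tw [0.0, 0.0, 0.0] 
xyz [0.0, 2.4, 1.0] tw [0.0, 0.0, 0.0] 
xyz [0.0, 2.6, 1.0] tw [0.0, 0.0, 0.0] 
xyz [-0.0, 2.5, 1.1] tw [0.0, 0.0, 0.0] 
xyz [-0.0, 2.5, 1.1] tw [0.0, 0.0, 0.0] 
xyz [0.0, 2.5, 1.2] tw [0.0, 0.0, 0.0] 
xyz [-0.0, 2.4, 1.2] tw [0.0, 0.0, 0.0]
```

Call:
play_rows(xyz=[[0,0,0],[0,2.2,-0.7],[0,2.3,-0.7],[0,2.3,-0.7],[0,2.3,-0.6]], twist=[[0.005,0,0],[0.007,0,0],[0.007,0,0],[0.007,0,0],[0.007,0,0]], grip=[-0.39,-0.38,-0.37,-0.36,-0.35])

```text
clock: 14.6
tool_pos: [0.5565, -0.0583, 0.0832]
tcp_rot: [0.024, -0.051, 0.906, -0.42]
force: [0.6, 1.1, -1.0]
finger_gap: 0.0278
```

Call:
play_rows(xyz=[[0,2.7,-0.5],[0,2.8,-0.5],[0,2.8,-0.4],[0,2.7,-0.4],[0,2.7,-0.3]], twist=[[0.004,0,0],[0,0,0],[0,0,0],[0,0,0],[0,0,0]], grip=[-0.33,-0.32,-0.31,-0.3,-0.29])

```text
clock: 15.1
tool_pos: [0.5553, -0.048, 0.074]
tcp_rot: [0.024, -0.051, 0.905, -0.421]
force: [0.3, -0.0, -1.1]
finger_gap: 0.0301
```

Run:
```python
from h import *
st(); rows([plan(60),plan(61),plan(62)])
a=ctrl.snapshot("scene")[150:310,230:380,::-1]; b=ctrl.snapshot("wrist")[170:360,180:380,::-1]
cv2.imwrite("pics/s11.png",np.hstack([cv2.resize(a,(394,420),interpolation=2),cv2.resize(b,(400,420),interpolation=2)]))
```

```text
t 15.1 tip [ 0.5518 -0.0168  0.1004] u 113.3 lat 0.1 z 100.4 phi 49.9 F [ 0.26 -0.03 -1.08] gap 30.1 j [-0.04  0.87 -0.77  1.88  1.16  1.6   0.26]
60 phi 50 g 30.5 grip -0.29 tip [117.   97.6] rear in flask [ 17.  147.5] rear out [ 28.9 145.4] front [-13.  152.8] front out z 75.2
61 phi 50 g 31.0 grip -0.27 tip [118.9  95.6] rear in flask [ 17.2 147.4] rear out [ 29.  145.1] front [-13.2 153.3] front out z 73.0
62 phi 50 g 31.4 grip -0.26 tip [120.8  93.6] rear in flask [ 17.3 147.3] rear out [ 29.1 144.8] front [-13.4 153.9] front out z 70.8
xyz [0.1, 4.5, -1.0] tw [0.001, 0.0, -0.0] 
xyz [-0.0, 2.7, -0.2] tw [0.0, 0.0, 0.0] 
xyz [0.0, 2.7, -0.1] tw [0.0, 0.0, 0.0]
```

View pics/s11.png

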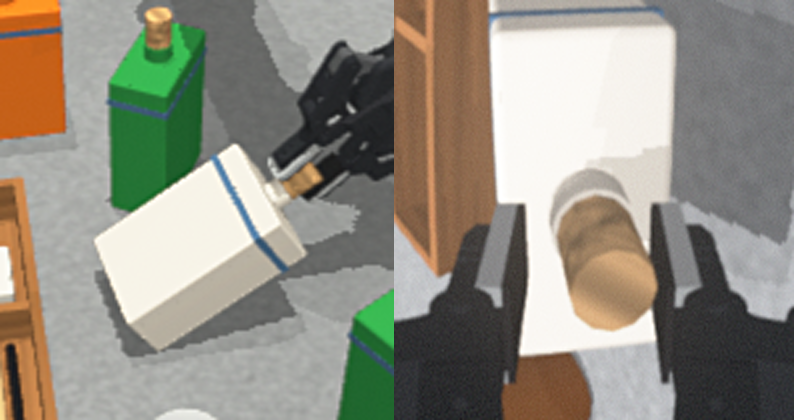

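Call:
play_rows(xyz=[[0,2.7,-0.4],[0,2.7,-0.3],[0,2.7,-0.3],[0,2.7,-0.2],[0,2.7,-0.1]], twist=[[0,0,0],[0,0,0],[0,0,0],[0,0,0],[0,0,0]], grip=[-0.28,-0.27,-0.26,-0.25,-0.24])

```text
clock: 15.7
tool_pos: [0.5542, -0.0383, 0.0645]
tcp_rot: [0.024, -0.051, 0.905, -0.421]
force: [-0.4, -0.2, -0.9]
finger_gap: 0.0325
```

Call:
play_rows(xyz=[[0,2.7,-0.1],[0,2.7,0],[0,2.7,0],[0,2.7,0.1],[0,2.7,0.1]], twist=[[0,0,0],[0,0,0],[0,0,0],[0,0,0],[0,0,0]], grip=[-0.23,-0.22,-0.21,-0.2,-0.19])

```text
clock: 16.2
tool_pos: [0.5533, -0.0298, 0.0541]
tcp_rot: [0.024, -0.051, 0.905, -0.421]
force: [-0.6, 1.3, -1.9]
finger_gap: 0.0345
```

Run:
```python
from h import *
st(); rows([plan(69),plan(70),plan(71)])
```

```text
t 16.2 tip [0.5498 0.0014 0.0805] u 131.7 lat 0.1 z 80.5 phi 49.9 F [-0.6   1.26 -1.87] gap 34.5 j [-0.08  0.91 -0.76  1.87  1.16  1.6   0.22]
69 phi 50 g 34.6 grip -0.19 tip [132.6  78.9] rear in flask [ 18.5 146.5] rear out [ 29.8 142.5] front [-14.2 157.7] front out z 54.9
70 phi 50 g 35.0 grip -0.18 tip [134.1  76.7] rear in flask [ 18.6 146.3] rear out [ 29.9 142.2] front [-14.3 158.3] front out z 52.5
71 phi 50 g 35.5 grip -0.17 tip [135.6  74.5] rear in flask [ 18.8 146.1] rear out [ 30.  141.8] front [-14.3 158.8] front out z 50.1
xyz [0.1, 1.8, 0.3] tw [0.001, 0.0, -0.0] 
xyz [-0.0, 2.7, 0.3] tw [0.0, 0.0, 0.0] 
xyz [0.0, 2.6, 0.3] tw [0.0, 0.0, 0.0]
```

Call:
play_rows(xyz=[[0,2.7,0.2],[0,2.7,0.3],[0,2.6,0.3],[0,2.6,0.4],[0,2.6,0.4]], twist=[[0,0,0],[0,0,0],[0,0,0],[0,0,0],[0,0,0]], grip=[-0.18,-0.17,-0.16,-0.15,-0.14])

```text
clock: 16.7
tool_pos: [0.5525, -0.0226, 0.043]
tcp_rot: [0.024, -0.051, 0.905, -0.422]
force: [0.4, 0.3, -1.8]
finger_gap: 0.0368
```

Call:
play_rows(xyz=[[0,2.6,0.5],[0,2.6,0.5],[0,2.6,0.6],[0,2.5,0.6],[0,2.5,0.7]], twist=[[0,0,0],[0,0,0],[0,0,0],[0,0,0],[0,0,0]], grip=[-0.12,-0.11,-0.1,-0.09,-0.08])

```text
clock: 17.2
tool_pos: [0.5518, -0.0166, 0.0313]
tcp_rot: [0.024, -0.051, 0.905, -0.421]
force: [0.8, 0.8, -1.1]
finger_gap: 0.0393
```

Run:
```python
from h import *
st(); rows([plan(79),plan(80),plan(81)])
a=ctrl.snapshot("scene")[150:310,230:380,::-1]; b=ctrl.snapshot("wrist")[170:360,180:380,::-1]
cv2.imwrite("pics/s12.png",np.hstack([cv2.resize(a,(394,420),interpolation=2),cv2.resize(b,(400,420),interpolation=2)]))
```

```text
t 17.2 tip [0.5483 0.0146 0.0577] u 144.9 lat 0.1 z 57.7 phi 49.9 F [ 0.75  0.79 -1.07] gap 39.3 j [-0.1   0.95 -0.75  1.86  1.17  1.6   0.18]
79 phi 50 g 39.1 grip -0.09 tip [145.5  56. ] rear in flask [ 20.3 144.1] rear out [ 30.8 138.2] front [-13.9 163. ] front out z 30.3
80 phi 50 g 39.5 grip -0.08 tip [146.5  53.6] rear in flask [ 20.5 143.7] rear out [ 30.9 137.7] front [-13.8 163.5] front out z 27.8
81 phi 50 g 40.0 grip -0.07 tip [147.5  51.2] rear in flask [ 20.6 143.4] rear out [ 30.9 137.2] front [-13.6 164. ] front out z 25.2
xyz [0.1, 1.6, 0.6] tw [0.001, 0.0, -0.0] 
xyz [-0.0, 2.5, 0.7] tw [0.0, 0.0, 0.0] 
xyz [0.0, 2.5, 0.8] tw [0.0, 0.0, 0.0]
```

View pics/s12.png

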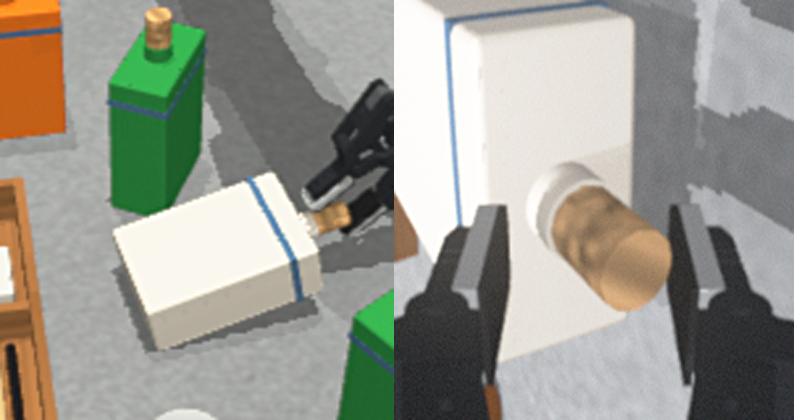

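Call:
play_rows(xyz=[[0,2.5,0.7],[0,2.5,0.7],[0,2.5,0.8],[0,2.4,0.8],[0,2.4,0.9]], twist=[[0,0,0],[0,0,0],[0,0,0],[0,0,0],[0,0,0]], grip=[-0.08,-0.07,-0.06,-0.05,-0.04])

```text
clock: 17.8
tool_pos: [0.5513, -0.0117, 0.0193]
tcp_rot: [0.024, -0.051, 0.905, -0.421]
force: [-0.2, -0.4, -0.1]
finger_gap: 0.0409
```

Run:
```python
from h import *
st(); rows([plan(84),plan(85),plan(90)])
a=ctrl.snapshot("scene")[150:310,230:380,::-1]; b=ctrl.snapshot("wrist")[170:360,180:380,::-1]
cv2.imwrite("pics/s13.png",np.hstack([cv2.resize(a,(394,420),interpolation=2),cv2.resize(b,(400,420),interpolation=2)]))
```

```text
t 17.8 tip [0.5477 0.0194 0.0457] u 149.8 lat 0.1 z 45.7 phi 49.9 F [-0.17 -0.45 -0.13] gap 40.9 j [-0.12  0.97 -0.75  1.86  1.18  1.59  0.16]
84 phi 50 g 41.3 grip -0.03 tip [150.1  44. ] rear in flask [ 21.2 142.3] rear out [ 31.1 135.6] front [-13.1 165.4] front out z 17.4
85 phi 50 g 41.6 grip -0.03 tip [150.9  41.5] rear in flask [ 21.2 142. ] rear out [ 31.  135.2] front [-12.9 165.9] front out z 14.8
90 phi 50 g 41.6 grip -0.03 tip [154.7  28.3] rear in flask [ 20.3 141.3] rear out [ 29.5 133.6] front [-11.6 168.1] front out z 1.7
xyz [0.1, 1.5, 0.9] tw [0.001, 0.0, -0.0] 
xyz [0.0, 2.4, 1.0] tw [0.0, 0.0, 0.0] 
xyz [-0.0, 12.5, 5.6] tw [0.0, 0.0, 0.0]
```

View pics/s13.png

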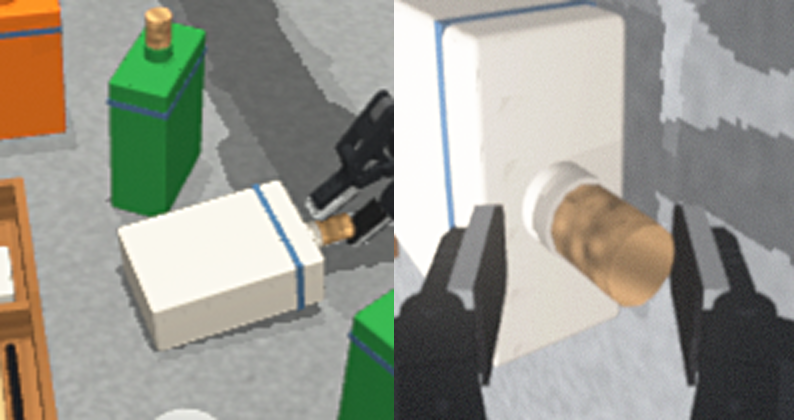

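Call:
play_rows(xyz=[[0,2,0.9],[0,2.4,1],[0,2.5,1.1],[0,2.5,1.1],[0,2.2,1]], twist=[[0,0,0],[0,0,0],[0,0,0],[0,0,0],[0,0,0]], grip=[-0.03,-0.03,-0.03,-0.03,-0.03])

```text
clock: 18.4
tool_pos: [0.5509, -0.0082, 0.0071]
tcp_rot: [0.024, -0.051, 0.905, -0.422]
force: [-0.1, -0.9, -1.3]
finger_gap: 0.0413
```

Run:
```python
from h import *
st(); rows([plan(90)])
a=ctrl.snapshot("scene")[150:310,230:380,::-1]; b=ctrl.snapshot("wrist")[170:360,180:380,::-1]
cv2.imwrite("pics/s14.png",np.hstack([cv2.resize(a,(394,420),interpolation=2),cv2.resize(b,(400,420),interpolation=2)]))
```

```text
t 18.4 tip [0.5473 0.023  0.0335] u 153.4 lat 0.1 z 33.5 phi 49.9 F [-0.06 -0.85 -1.29] gap 41.3 j [-0.12  0.99 -0.74  1.86  1.18  1.59  0.14]
90 phi 50 g 41.6 grip -0.03 tip [154.7  28.3] rear in flask [ 20.3 141.3] rear out [ 29.5 133.6] front [-11.6 168.1] front out z 1.7
xyz [0.1, 4.8, 2.3] tw [0.001, 0.0, -0.0]
```

View pics/s14.png

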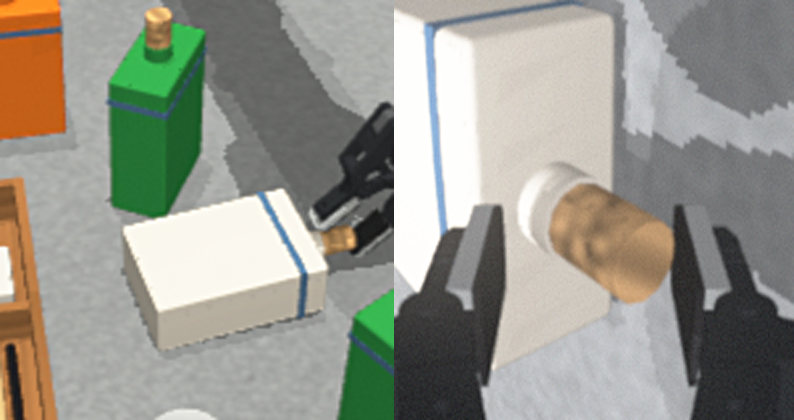

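Call:
play_rows(xyz=[[0,1.5,0.7],[0,1.5,0.7],[0,1.2,0.6],[0,0.8,0.3],[0,0,0]], twist=[[0,0,0],[0,0,0],[0,0,0],[0,0,0],[0,0,0]], grip=[-0.03,-0.03,-0.03,-0.03,-0.03])

```text
clock: 19.0
tool_pos: [0.5508, -0.0069, 0.0022]
tcp_rot: [0.024, -0.051, 0.905, -0.422]
force: [0.7, 0.3, -0.9]
finger_gap: 0.0413
```

Run:
```python
from h import *
st(); rows([plan(90)])
a=ctrl.snapshot("scene")[180:290,260:370,::-1]; b=ctrl.snapshot("wrist")[170:360,180:380,::-1]
cv2.imwrite("pics/s15.png",np.hstack([cv2.resize(a,(390,420),interpolation=2),cv2.resize(b,(400,420),interpolation=2)]))
```

```text
t 19.0 tip [0.5472 0.0243 0.0285] u 154.7 lat 0.1 z 28.5 phi 50.0 F [ 0.67  0.33 -0.89] gap 41.3 j [-0.13  1.   -0.74  1.85  1.19  1.58  0.14]
90 phi 50 g 41.6 grip -0.03 tip [154.7  28.3] rear in flask [ 20.3 141.3] rear out [ 29.5 133.6] front [-11.6 168.1] front out z 1.7
xyz [0.2, 0.1, 0.1] tw [0.001, 0.0, -0.0]
```

View pics/s15.png

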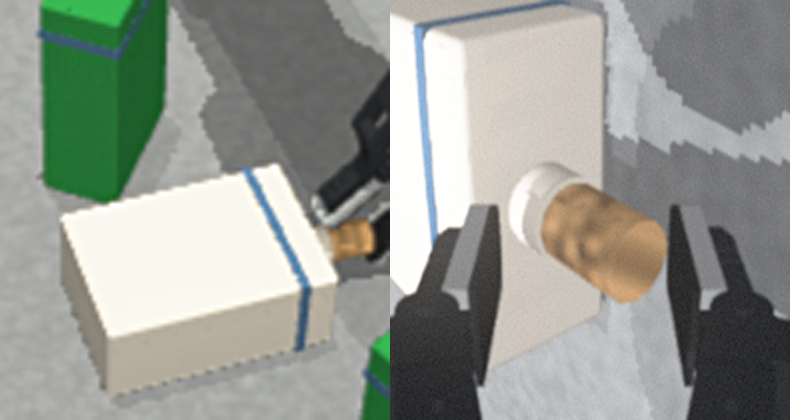

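Call:
play_rows(xyz=[[0,0.6,0.5],[0,0.6,0.5],[0,0.4,0.3],[0,0,0],[0,0,0]], twist=[[0,0,0],[0,0,0],[0,0,0],[0,0,0],[0,0,0]], grip=[-0.03,-0.03,-0.03,-0.03,-0.03])

```text
clock: 19.6
tool_pos: [0.5507, -0.0068, -0.0]
tcp_rot: [0.024, -0.051, 0.905, -0.422]
force: [-0.3, 0.5, 0.2]
finger_gap: 0.0415
```

Run:
```python
from h import *
st()
old=cv2.imread("pics/s15.png")
a=ctrl.snapshot("scene")[180:290,260:370,::-1]; b=ctrl.snapshot("wrist")[170:360,180:380,::-1]
cv2.imwrite("pics/s16.png",np.hstack([cv2.resize(a,(390,420),interpolation=2),cv2.resize(b,(400,420),interpolation=2)]))
```

```text
t 19.6 tip [0.5472 0.0244 0.0264] u 154.8 lat 0.1 z 26.4 phi 49.9 F [-0.26  0.51  0.17] gap 41.5 j [-0.13  1.01 -0.74  1.85  1.19  1.58  0.13]
```

View pics/s16.png

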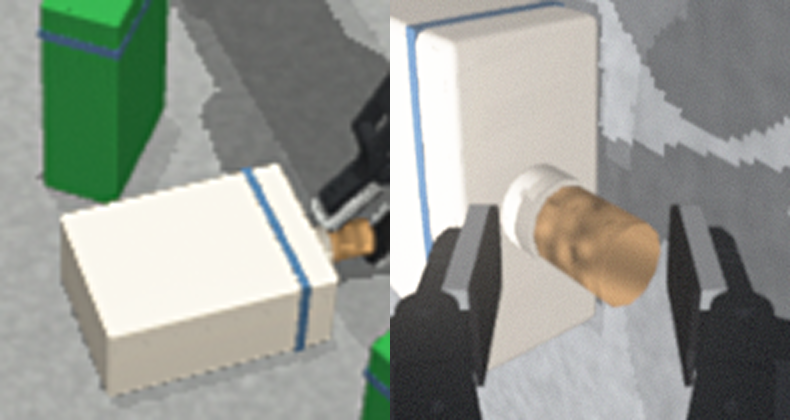

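The scene view shows the flask unchanged and flat on its broad side, and the finger has come free below the cork. Backing out along the tool axis.

Run:
```python
from h import *
p,R,_=cur(); b=p-R[:,2]*.06; T=pose(185,95,0); n=8; S=Slerp([0,1],Ro.from_matrix([R,T[1]]))
rows([(p-R[:,2]*.02,R),(b,R)]+[(b+(T[0]-b)*k/n,S(k/n).as_matrix()) for k in range(1,n+1)])
```

```text
xyz [0.0, 0.0, -20.0] tw [0.0, 0.0, 0.0] 
xyz [0.0, 0.0, -40.0] tw [0.0, 0.0, 0.0] 
xyz [0.0, -0.2, -2.7] tw [-0.109, 0.0, -0.0] 
xyz [0.0, 0.1, -2.7] tw [-0.109, 0.0, -0.0] 
xyz [0.0, 0.4, -2.7] tw [-0.109, 0.0, -0.0] 
xyz [0.0, 0.7, -2.7] tw [-0.109, 0.0, -0.0] 
xyz [0.0, 1.0, -2.6] tw [-0.109, 0.0, -0.0] 
xyz [0.0, 1.2, -2.4] tw [-0.109, 0.0, -0.0] 
xyz [0.0, 1.5, -2.3] tw [-0.109, 0.0, -0.0] 
xyz [0.0, 1.7, -2.1] tw [-0.109, 0.0, -0.0]
```

Call:
play_rows(xyz=[[0,0,-20],[0,0,-40],[0,0,-5],[0,0,-5],[0,0,-3]], twist=[[0,0,0],[0,0,0],[-0.109,0,0],[-0.109,0,0],[-0.109,0,0]], grip=[-0.03,-0.03,0.1,0.3,0.4])

```text
clock: 20.2
tool_pos: [0.5448, 0.0514, 0.0495]
tcp_rot: [0.017, -0.056, 0.962, -0.266]
force: [0.7, 0.1, -0.8]
finger_gap: 0.0597
```

Call:
play_rows(xyz=[[0,1,-3],[0,1,-3],[0,1,-2],[0,1,-2],[0,2,-2]], twist=[[-0.109,0,0],[-0.109,0,0],[-0.109,0,0],[-0.109,0,0],[-0.109,0,0]], grip=[0.4,0.4,0.4,0.4,0.4])

```text
clock: 20.7
tool_pos: [0.5441, 0.0589, 0.0595]
tcp_rot: [0.002, -0.057, 0.998, 0.002]
force: [0.3, 0.4, -1.5]
finger_gap: 0.06
```

Run:
```python
from h import *
st()
a=ctrl.snapshot("scene")[130:340,180:440,::-1]; b=ctrl.snapshot("top")[30:300,150:400,::-1]
cv2.imwrite("pics/s17.png",np.hstack([cv2.resize(a,(415,335),interpolation=2),cv2.resize(b,(310,335),interpolation=2)]))
cv2.imwrite("pics/top17.png",ctrl.snapshot("top")[:,:,::-1]);cv2.imwrite("pics/scene17.png",ctrl.snapshot("scene")[:,:,::-1])
```

```text
t 20.7 tip [0.544  0.0587 0.1005] u 189.3 lat 0.8 z 100.5 phi -0.2 F [ 0.32  0.42 -1.5 ] gap 60.0 j [ 0.54  0.81 -1.22  1.88  0.87  1.1   0.67]
```

View pics/s17.png

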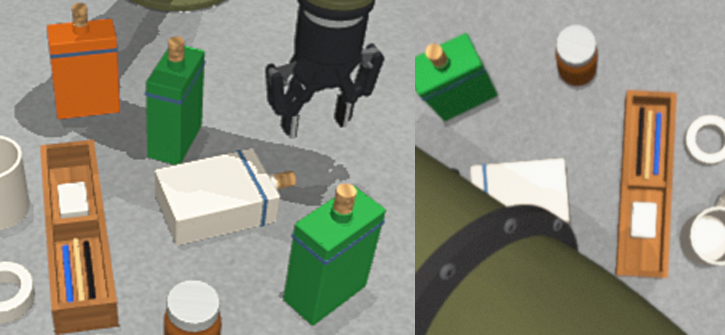

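Run:
```python
from h import *
a=cv2.imread("pics/scene17.png")[215:300,265:375]; cv2.imwrite("pics/c17.png",cv2.resize(a,None,fx=7,fy=7,interpolation=2))
c=E0; 
pred=[[*(E0+u*D/1000+v*np.cross(D,Z)/1000)[:2],.048] for u,v in((0,-45),(0,45),(132,45),(132,-45))]
print(((proj("scene",pred)-[265,215])*7).round(0).tolist())
```

```text
[[79.0, 136.0], [176.0, 363.0], [634.0, 257.0], [512.0, 42.0]]
```

View pics/c17.png

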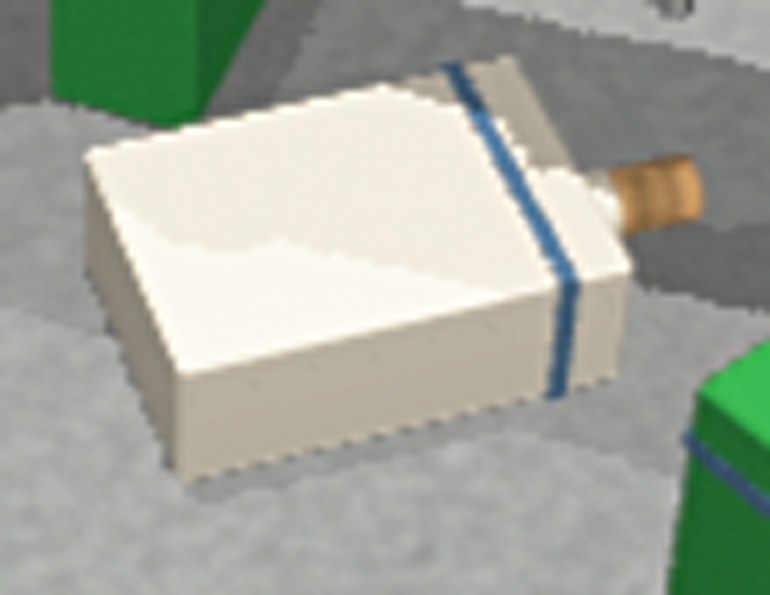

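Run:
```python
from h import *
Q=cast("scene",np.array([[88,152],[178,375],[632,270],[515,58]])/7+[265,215],.048); print(Q.round(4))
print("sides",[np.linalg.norm(Q[i]-Q[(i+1)%4]).round(4) for i in range(4)])
ax=(Q[2]+Q[3]-Q[0]-Q[1]); print("axis deg",np.degrees(np.arctan2(ax[1],ax[0])), "base mid",((Q[0]+Q[1])/2).round(4),"shoulder mid",((Q[2]+Q[3])/2).round(4))
# from top image: edge line of right (base) at z .048 and upper edge
t=cv2.imread("pics/top17.png"); hsv=cv2.cvtColor(t,cv2.COLOR_BGR2HSV); w=(hsv[...,2]>170)&(hsv[...,1]<60)
n,l,s,c=cv2.connectedComponentsWithStats(w.astype(np.uint8))
print([x for x in zip(s.tolist(),c.round(0).tolist()) if x[0][4]>400])
```

```text
[[ 0.5264 -0.133   0.048 ]
 [ 0.6134 -0.1247  0.048 ]
 [ 0.599   0.0047  0.048 ]
 [ 0.5115 -0.0043  0.048 ]]
sides [np.float64(0.0873), np.float64(0.1301), np.float64(0.0879), np.float64(0.1296)]
axis deg 96.4731336765132 base mid [ 0.5699 -0.1288  0.048 ] shoulder mid [5.553e-01 2.000e-04 4.800e-02]
[([0, 0, 560, 420, 156779], [273.0, 226.0]), ([18, 0, 542, 357, 56066], [338.0, 142.0]), ([459, 0, 101, 28, 1441], [512.0, 15.0]), ([324, 193, 21, 29, 563], [334.0, 207.0]), ([0, 224, 184, 196, 14004], [73.0, 347.0])]
```

```bash
cat >> h.py <<'E'
T2=.044
def pose2(F,psi,tipz):
    a=np.radians(psi); y=np.array([np.cos(a),np.sin(a),0]); R=np.c_[np.cross(y,-Z),y,-Z]
    return np.array([F[0],F[1],tipz-T2]),R
def axd(psi): a=np.radians(psi); return np.array([-np.sin(a),np.cos(a)])
def st2(psi):
    p,R,s=cur(); print("t",round(s["clock"],2),"pos",p.round(4),"psi",round(np.degrees(np.arctan2(R[1,1],R[0,1])),2),"tilt",np.degrees(np.arccos(-R[2,2])).round(2),"tipz",round(1e3*(p[2]+T2),1),"F",s["force"].round(2),"gap",round(1e3*s["finger_gap"],1),"j",s["joints"].round(2))
S0=np.array([.5553,.0002]); PS0=6.47
E
python3 - <<'E'
from h import *
st2(0)
p,R,_=cur(); F=S0+.018*axd(PS0); T=pose2(F,PS0,.1)
print(F); n=11; S=Slerp([0,1],Ro.from_matrix([R,T[1]]))
rows([(p+(T[0]-p)*max(0,(k-4)/(n-4)),S(k/n).as_matrix()) for k in range(1,n+1)])
E
```

```text
t 20.9 pos [0.5435 0.0573 0.0579] psi 96.36 tilt 0.04 tipz 101.9 F [0.42 0.8  1.15] gap 59.9 j [ 0.54  0.82 -1.21  1.88  0.87  1.1   0.66]
[0.55327171 0.01808536]
xyz [0.0, 0.0, 0.0] tw [0.0, 0.0, 0.143] 
xyz [0.0, 0.0, 0.0] tw [0.0, 0.0, 0.143] 
xyz [0.0, 0.0, 0.0] tw [0.0, 0.0, 0.143] 
xyz [0.0, 0.0, 0.0] tw [0.0, 0.0, 0.143] 
xyz [-3.7, -4.4, 0.3] tw [0.0, 0.0, 0.143] 
xyz [-4.3, -3.8, 0.3] tw [0.0, 0.0, 0.143] 
xyz [-4.8, -3.2, 0.3] tw [0.0, 0.0, 0.143] 
xyz [-5.2, -2.5, 0.3] tw [0.0, 0.0, 0.143] 
xyz [-5.5, -1.7, 0.3] tw [0.0, 0.0, 0.143] 
xyz [-5.7, -0.9, 0.3] tw [0.0, 0.0, 0.143] 
xyz [-5.8, -0.1, 0.3] tw [0.0, 0.0, 0.143]
```

Call:
play_rows(xyz=[[0,0,0],[0,0,0],[0,0,0],[0,0,0],[0,0,0]], twist=[[0,0,0.143],[0,0,0.143],[0,0,0.143],[0,0,0.143],[0,0,0.143]], grip=[0.4,0.4,0.4,0.4,0.4])

```text
clock: 21.4
tool_pos: [0.543, 0.0603, 0.058]
tcp_rot: [0.001, 0.297, 0.955, -0.0]
force: [-0.9, -0.0, -0.0]
finger_gap: 0.0599
```

Call:
play_rows(xyz=[[0,0,0],[0,0,0],[0,0,0],[0,0,0],[0,0,0]], twist=[[0,0,0.143],[0,0,0.143],[0,0,0.143],[0,0,0.143],[0,0,0.143]], grip=[0.4,0.4,0.4,0.4,0.4])

```text
clock: 21.9
tool_pos: [0.543, 0.0605, 0.058]
tcp_rot: [0.0, 0.613, 0.79, 0.0]
force: [-0.9, 0.2, -0.4]
finger_gap: 0.0597
```

Run:
```python
from h import *
st2(0)
F=S0+.020*axd(PS0); lin(*pose2(F,PS0,.06),5)
cv2.imwrite("pics/w18.png",ctrl.snapshot("wrist")[:,:,::-1])
```

```text
t 21.9 pos [0.543  0.0605 0.058 ] psi 14.44 tilt 0.06 tipz 102.0 F [-0.87  0.18 -0.41] gap 59.7 j [ 0.38  0.65 -0.85  1.88  0.63  0.9  -0.53]
xyz [-8.3, -0.1, 8.4] tw [0.0, 0.0, 0.028] 
xyz [-8.3, 0.2, 8.4] tw [0.0, 0.0, 0.028] 
xyz [-8.3, 0.4, 8.4] tw [0.0, 0.0, 0.028] 
xyz [-8.3, 0.6, 8.4] tw [0.0, 0.0, 0.028] 
xyz [-8.3, 0.9, 8.4] tw [0.0, 0.0, 0.028]
```

View pics/w18.png

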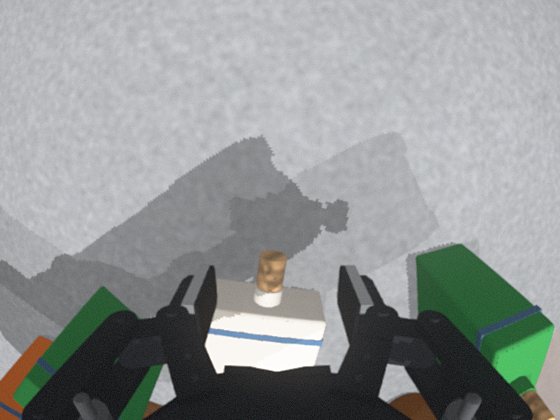

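Call:
play_rows(xyz=[[-8.3,0,8.4],[-8.3,0.2,8.4],[-8.3,0.4,8.4],[-8.3,0.6,8.4],[-8.3,0.9,8.4]], twist=[[0,0,0.028],[0,0,0.028],[0,0,0.028],[0,0,0.028],[0,0,0.028]], grip=[0.4,0.4,0.4,0.4,0.4])

```text
clock: 22.45
tool_pos: [0.5535, 0.0161, 0.0141]
tcp_rot: [-0.0, 0.667, 0.745, -0.0]
force: [0.5, -1.0, 0.3]
finger_gap: 0.0598
```

Run:
```python
from h import *
st2(0)
F=S0+.020*axd(PS0); lin(*pose2(F,PS0,.014),5)
a=ctrl.snapshot("scene")[160:300,250:390,::-1]; b=ctrl.snapshot("wrist")[200:400,160:400,::-1]
cv2.imwrite("pics/s18.png",np.hstack([cv2.resize(a,(390,390),interpolation=2),cv2.resize(b,(400,390),interpolation=2)]))
```

```text
t 22.45 pos [0.5535 0.0161 0.0141] psi 6.35 tilt 0.04 tipz 58.1 F [ 0.49 -0.95  0.33] gap 59.8 j [ 0.4   0.71 -0.77  1.9   0.67  0.81 -0.62]
xyz [0.8, 0.0, 8.8] tw [-0.0, -0.0, -0.0] 
xyz [0.8, 0.0, 8.8] tw [-0.0, -0.0, -0.0] 
xyz [0.8, 0.0, 8.8] tw [-0.0, -0.0, -0.0] 
xyz [0.8, 0.0, 8.8] tw [-0.0, -0.0, -0.0] 
xyz [0.8, 0.0, 8.8] tw [-0.0, -0.0, -0.0]
```

View pics/s18.png

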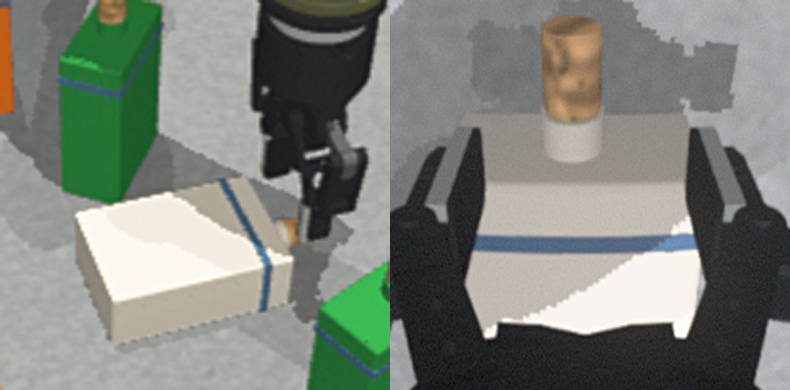

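Call:
play_rows(xyz=[[4,0,2],[5,0,4],[0,0,8],[0,0,8],[0,0,6]], twist=[[0,0,0],[0,0,0],[0,0,0],[0,0,0],[0,0,0]], grip=[0.4,0.4,0.4,0.4,0.4])

```text
clock: 23.05
tool_pos: [0.5523, 0.0263, -0.0136]
tcp_rot: [-0.0, 0.666, 0.746, -0.0]
force: [1.2, -0.2, 0.3]
finger_gap: 0.0598
```

Run:
```python
from h import *
st2(0)
a=ctrl.snapshot("scene")[160:300,250:390,::-1]; b=ctrl.snapshot("wrist")[200:400,160:400,::-1]
cv2.imwrite("pics/s19.png",np.hstack([cv2.resize(a,(390,390),interpolation=2),cv2.resize(b,(400,390),interpolation=2)]))
```

```text
t 23.05 pos [ 0.5523  0.0263 -0.0136] psi 6.51 tilt 0.02 tipz 30.4 F [ 1.18 -0.19  0.29] gap 59.8 j [ 0.36  0.74 -0.73  1.92  0.71  0.76 -0.67]
```

View pics/s19.png

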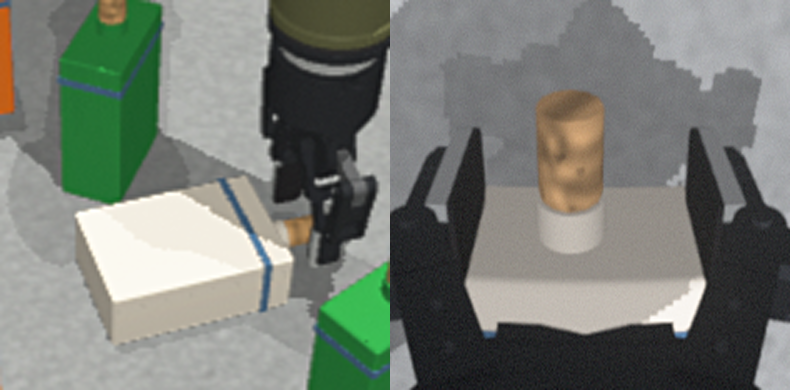

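Run:
```python
from h import *
A=pose2((.5525,.013),6.5,.014); 
W=[(cur()[0]+[0,0,-.008],cur()[1]),(cur()[0]+[0,0,-.016],cur()[1])]
p0=W[-1][0]
W+=[(p0+(A[0]-p0)*k/3,A[1]) for k in(1,2,3)]
n=15
for k in range(1,n+1):
    f=k/n; W.append(pose2((.5525+.009*f,.013-.037*f),6.5-8.35*f,.014))
rows(W)
```

```text
xyz [-0.0, 0.0, 8.0] tw [0.0, 0.0, 0.0] 
xyz [-0.0, 0.0, 8.0] tw [0.0, 0.0, 0.0] 
xyz [-4.4, -0.3, 0.1] tw [-0.001, -0.0, -0.0] 
xyz [-4.4, -0.3, 0.1] tw [0.0, 0.0, 0.0] 
xyz [-4.4, -0.3, 0.1] tw [0.0, 0.0, 0.0] 
xyz [-2.5, 0.3, 0.0] tw [0.0, 0.0, 0.01] 
xyz [-2.5, 0.3, 0.0] tw [0.0, 0.0, 0.01] 
xyz [-2.5, 0.4, 0.0] tw [0.0, 0.0, 0.01] 
xyz [-2.5, 0.4, 0.0] tw [0.0, 0.0, 0.01] 
xyz [-2.5, 0.4, 0.0] tw [0.0, 0.0, 0.01] 
xyz [-2.5, 0.4, 0.0] tw [0.0, 0.0, 0.01] 
xyz [-2.5, 0.5, 0.0] tw [0.0, 0.0, 0.01] 
xyz [-2.5, 0.5, 0.0] tw [0.0, 0.0, 0.01] 
xyz [-2.5, 0.5, 0.0] tw [0.0, 0.0, 0.01] 
xyz [-2.5, 0.5, 0.0] tw [0.0, 0.0, 0.01] 
xyz [-2.5, 0.6, 0.0] tw [0.0, 0.0, 0.01] 
xyz [-2.5, 0.6, 0.0] tw [0.0, 0.0, 0.01] 
xyz [-2.5, 0.6, 0.0] tw [0.0, 0.0, 0.01] 
xyz [-2.5, 0.6, 0.0] tw [0.0, 0.0, 0.01] 
xyz [-2.5, 0.7, 0.0] tw [0.0, 0.0, 0.01]
```

Call:
play_rows(xyz=[[0,0,8],[0,0,8],[-4,-0.3,0],[-4,-0.3,0],[-3,-0.3,0]], twist=[[0,0,0],[0,0,0],[0,0,0],[0,0,0],[0,0,0]], grip=[0.4,0.4,0.4,0.4,0.4])

```text
clock: 23.65
tool_pos: [0.5531, 0.0145, -0.0287]
tcp_rot: [0.0, 0.666, 0.746, 0.0]
force: [-0.2, 0.0, -0.2]
finger_gap: 0.06
```

Call:
play_rows(xyz=[[-2,0,0],[-2,0,0],[-2,0,0],[-2,0,0],[-2,0,0]], twist=[[0,0,0],[0,0,0],[0,0,0],[0,0,0],[0,0,0]], grip=[0.4,0.4,0.4,0.4,0.4])

```text
clock: 24.15
tool_pos: [0.5543, 0.0058, -0.0285]
tcp_rot: [-0.0, 0.666, 0.746, 0.001]
force: [-0.8, 2.8, 1.5]
finger_gap: 0.0595
```

Run:
```python
from h import *
st2(0)
a=ctrl.snapshot("scene")[160:300,250:390,::-1]; b=ctrl.snapshot("wrist")[200:400,160:400,::-1]
cv2.imwrite("pics/s20.png",np.hstack([cv2.resize(a,(390,390),interpolation=2),cv2.resize(b,(400,390),interpolation=2)]))
```

```text
t 24.15 pos [ 0.5543  0.0058 -0.0285] psi 6.51 tilt 0.08 tipz 15.5 F [-0.79  2.82  1.45] gap 59.5 j [ 0.39  0.76 -0.71  1.93  0.74  0.73 -0.66]
```

View pics/s20.png

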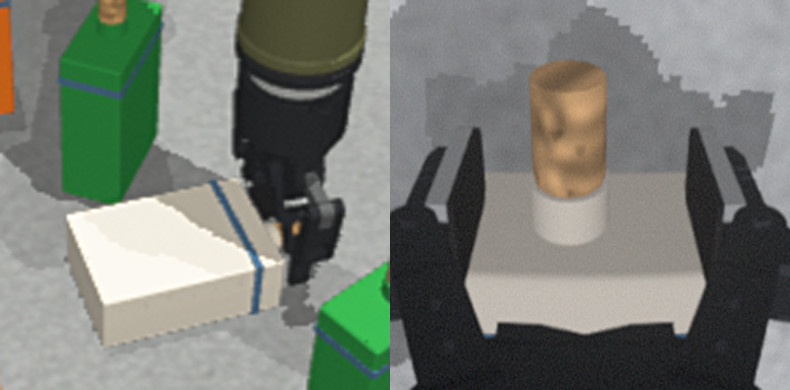

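Call:
play_rows(xyz=[[-2.5,0.3,0],[-2.5,0.3,0],[-2.5,0.4,0],[-2.5,0.4,0],[-2.5,0.4,0]], twist=[[0,0,0.01],[0,0,0.01],[0,0,0.01],[0,0,0.01],[0,0,0.01]], grip=[0.4,0.4,0.4,0.4,0.4])

```text
clock: 24.75
tool_pos: [0.5574, -0.0068, -0.0286]
tcp_rot: [0.0, 0.685, 0.729, 0.001]
force: [0.2, 5.0, 3.5]
finger_gap: 0.0601
```

Call:
play_rows(xyz=[[-2.5,0.4,0],[-2.5,0.4,0],[-2.5,0.5,0],[-2.5,0.5,0],[-2.5,0.5,0]], twist=[[0,0,0.01],[0,0,0.01],[0,0,0.01],[0,0,0.01],[0,0,0.01]], grip=[0.4,0.4,0.4,0.4,0.4])

```text
clock: 25.25
tool_pos: [0.5602, -0.0192, -0.0286]
tcp_rot: [0.0, 0.703, 0.712, 0.001]
force: [0.5, 4.8, 3.9]
finger_gap: 0.06
```

Run:
```python
from h import *
st2(0)
a=ctrl.snapshot("scene")[160:340,210:390,::-1]; b=ctrl.snapshot("wrist")[200:400,160:400,::-1]
cv2.imwrite("pics/s21.png",np.hstack([cv2.resize(a,(390,390),interpolation=2),cv2.resize(b,(400,390),interpolation=2)]))
```

```text
t 25.25 pos [ 0.5602 -0.0192 -0.0286] psi 0.72 tilt 0.07 tipz 15.4 F [0.53 4.8  3.94] gap 60.0 j [ 0.42  0.76 -0.69  1.91  0.72  0.73 -0.69]
```

View pics/s21.png

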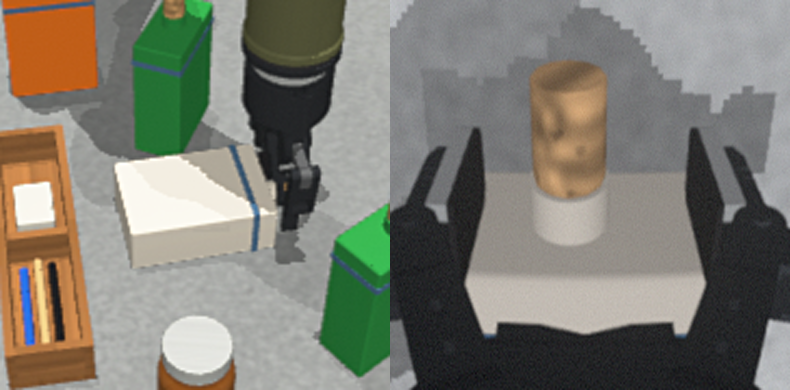

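Call:
play_rows(xyz=[[-2.5,0.4,0],[-2.5,0.4,0],[-2.5,0.4,0],[-2.5,0.3,0],[-2.5,0.2,0]], twist=[[0,0,0.009],[0,0,0.009],[0,0,0.009],[0,0,0.009],[0,0,0.009]], grip=[0.4,0.4,0.4,0.4,0.4])

```text
clock: 25.85
tool_pos: [0.5617, -0.0322, -0.0287]
tcp_rot: [0.0, 0.719, 0.695, 0.0]
force: [1.0, 3.9, 2.9]
finger_gap: 0.0594
```

Call:
play_rows(xyz=[[-2.5,0,0],[-2.5,0,0],[-2.5,0,0],[-2.5,0,0],[-2,0,0]], twist=[[0,0,0],[0,0,0],[0,0,0],[0,0,0],[0,0,0]], grip=[0.4,0.4,0.4,0.4,0.4])

```text
clock: 26.35
tool_pos: [0.5611, -0.0441, -0.0288]
tcp_rot: [-0.0, 0.718, 0.696, 0.0]
force: [0.6, 5.0, 3.2]
finger_gap: 0.0596
```

Run:
```python
from h import *
st2(0)
s=ctrl.snapshot("scene")[:,:,::-1]; cv2.imwrite("pics/scene22.png",s); t=ctrl.snapshot("top")[:,:,::-1]; cv2.imwrite("pics/top22.png",t)
cv2.imwrite("pics/s22.png",np.hstack([cv2.resize(s[200:330,215:345],(390,390),interpolation=2),cv2.resize(t[100:270,230:400],(390,390),interpolation=2)]))
```

```text
t 26.35 pos [ 0.5611 -0.0441 -0.0288] psi -1.83 tilt 0.02 tipz 15.2 F [0.61 5.04 3.24] gap 59.6 j [ 0.46  0.76 -0.68  1.91  0.71  0.73 -0.68]
```

View pics/s22.png

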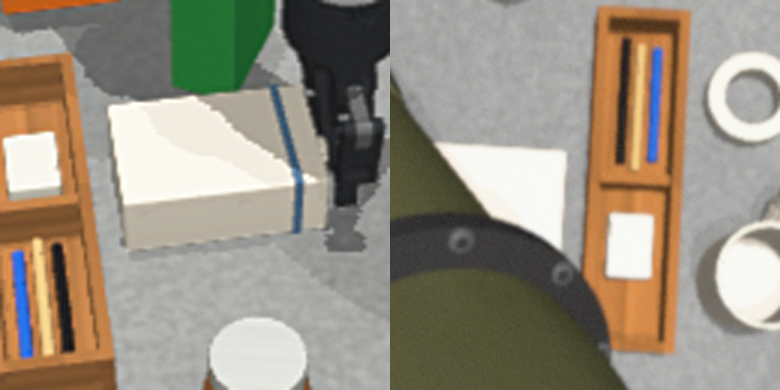

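Run:
```python
from h import *
t=cv2.imread("pics/top22.png"); hsv=cv2.cvtColor(t,cv2.COLOR_BGR2HSV).astype(int)
g=t.astype(float).mean(2)
pts=[];tp=[]
for y in range(169,203):
    r=g[y,280:312]; d=np.diff(r); k=np.argmin(d)  # bright->dark
    # subpixel half crossing
    hi=r[max(0,k-4):k-1].mean(); lo=r[k+3:k+6].mean(); h=(hi+lo)/2
    j=np.where((r[:-1]>=h)&(r[1:]<h))[0]
    if len(j) and hi-lo>50: j=j[np.argmin(abs(j-k))]; pts.append([280+j+(r[j]-h)/(r[j]-r[j+1]),y])
for y in range(112,200):
    m=(hsv[y,305:345,0]<18)&(hsv[y,305:345,1]>90); tp.append([305+np.argmax(m)-.5,y])
def fit(p,z):
    Q=cast("top",p,z)[:,:2].astype(np.float32); v=cv2.fitLine(Q,cv2.DIST_HUBER,0,.001,.001).ravel(); v[:2]*=np.sign(v[0]); return v,Q
a,Q=fit(pts,.048); b,_=fit(tp,.045)
print(len(pts),"base ang",np.degrees(np.arctan2(a[1],a[0])),"tray ang",np.degrees(np.arctan2(b[1],b[0])))
n=np.array([-b[1],b[0]]); print("gap mm",((Q-b[2:])@n*1000).round(1)[::6], "ends",Q[0],Q[-1])
```

```text
34 base ang -2.0758884 tray ang -1.8973573
gap mm [16.8 17.1 17.2 16.7 17.1 17.1] ends [ 0.5889928 -0.1874423] [ 0.5320293  -0.18561983]
```

Base and tray front agree to about 0.2°, with about 17 mm still to go.

Call:
play_rows(xyz=[[-2.5,0,0],[-2.5,0,0],[-2.5,0,0],[-2.5,0,0],[-2,0,0]], twist=[[0,0,0],[0,0,0],[0,0,0],[0,0,0],[0,0,0]], grip=[0.4,0.4,0.4,0.4,0.4])

```text
clock: 26.95
tool_pos: [0.5606, -0.0563, -0.0289]
tcp_rot: [-0.0, 0.718, 0.696, 0.0]
force: [0.3, 2.9, 1.3]
finger_gap: 0.0599
```

Call:
play_rows(xyz=[[-0.7,0,0],[-0.7,0,0],[-0.7,0,0],[-0.6,0,0],[-0.6,0,0]], twist=[[0,0,0],[0,0,0],[0,0,0],[0,0,0],[0,0,0]], grip=[0.4,0.4,0.4,0.4,0.4])

```text
clock: 27.45
tool_pos: [0.5606, -0.0593, -0.0288]
tcp_rot: [0.0, 0.718, 0.696, 0.0]
force: [-0.5, 1.7, 1.3]
finger_gap: 0.0598
```

Run:
```python
from h import *
st2(0)
s=ctrl.snapshot("scene")[:,:,::-1]; t=ctrl.snapshot("top")[:,:,::-1]
cv2.imwrite("pics/s23.png",np.hstack([cv2.resize(s[200:330,215:345],(390,390),interpolation=2),cv2.resize(t[100:270,230:400],(390,390),interpolation=2)]))
```

```text
t 27.45 pos [ 0.5606 -0.0593 -0.0288] psi -1.83 tilt 0.01 tipz 15.2 F [-0.52  1.72  1.29] gap 59.8 j [ 0.48  0.76 -0.68  1.91  0.71  0.73 -0.65]
```

View pics/s23.png

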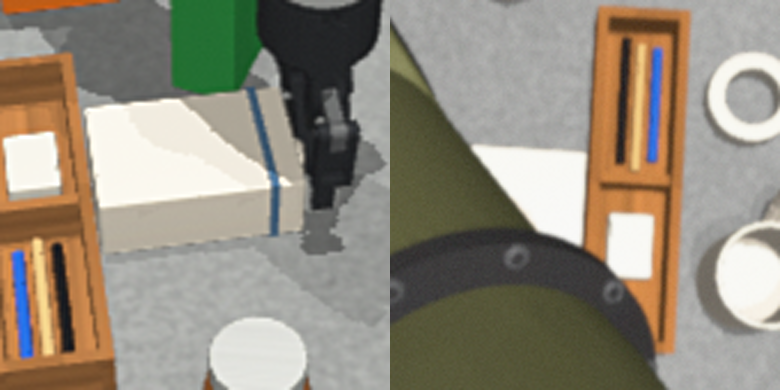

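Call:
play_rows(xyz=[[-0.4,0,0],[-0.4,0,0],[-0.4,0,0],[-0.3,0,0],[0,0,0]], twist=[[0,0,0],[0,0,0],[0,0,0],[0,0,0],[0,0,0]], grip=[0.4,0.4,0.4,0.4,0.4])

```text
clock: 28.05
tool_pos: [0.5605, -0.0609, -0.0288]
tcp_rot: [0.0, 0.718, 0.696, 0.0]
force: [0.1, 1.8, -0.7]
finger_gap: 0.0603
```

Run:
```python
from h import *
st2(0)
s=ctrl.snapshot("scene")[:,:,::-1]; t=ctrl.snapshot("top")[:,:,::-1]
cv2.imwrite("pics/s24.png",np.hstack([cv2.resize(s[220:300,220:300],(390,390),interpolation=2),cv2.resize(t[150:220,290:360],(390,390),interpolation=2)]))
```

```text
t 28.05 pos [ 0.5605 -0.0609 -0.0288] psi -1.84 tilt 0.01 tipz 15.2 F [ 0.06  1.79 -0.72] gap 60.3 j [ 0.49  0.76 -0.68  1.9   0.71  0.73 -0.65]
```

View pics/s24.png

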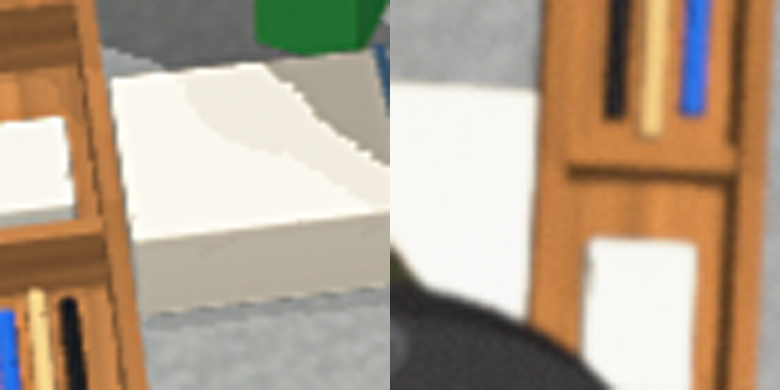

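Call:
play_rows(xyz=[[-0.3,0,0],[-0.3,0,0],[-0.3,0,0],[-0.3,0,0],[0,0,0]], twist=[[0,0,0],[0,0,0],[0,0,0],[0,0,0],[0,0,0]], grip=[0.4,0.4,0.4,0.4,0.4])

```text
clock: 28.65
tool_pos: [0.5605, -0.0621, -0.0288]
tcp_rot: [0.0, 0.718, 0.696, 0.0]
force: [0.3, 1.6, -1.1]
finger_gap: 0.0599
```

Run:
```python
from h import *
for i in range(1): st2(0)
```

```text
t 28.65 pos [ 0.5605 -0.0621 -0.0288] psi -1.83 tilt 0.02 tipz 15.2 F [ 0.27  1.59 -1.12] gap 59.9 j [ 0.49  0.76 -0.68  1.9   0.71  0.73 -0.65]
```

Call:
play_rows(xyz=[[-0.3,0,0],[-0.3,0,0],[-0.3,0,0],[0,0,0],[0,0,0]], twist=[[0,0,0],[0,0,0],[0,0,0],[0,0,0],[0,0,0]], grip=[0.4,0.4,0.4,0.4,0.4])

```text
clock: 29.15
tool_pos: [0.5605, -0.0623, -0.0288]
tcp_rot: [-0.0, 0.718, 0.696, 0.0]
force: [-0.3, 4.0, -1.1]
finger_gap: 0.0599
```

Run:
```python
from h import *
st2(0)
s=ctrl.snapshot("scene")[:,:,::-1]; t=ctrl.snapshot("top")[:,:,::-1]
cv2.imwrite("pics/s25.png",np.hstack([cv2.resize(s[220:300,220:300],(390,390),interpolation=2),cv2.resize(t[150:220,290:360],(390,390),interpolation=2)]))
```

```text
t 29.15 pos [ 0.5605 -0.0623 -0.0288] psi -1.8 tilt 0.06 tipz 15.2 F [-0.31  4.02 -1.08] gap 59.9 j [ 0.49  0.77 -0.68  1.9   0.71  0.73 -0.65]
```

View pics/s25.png

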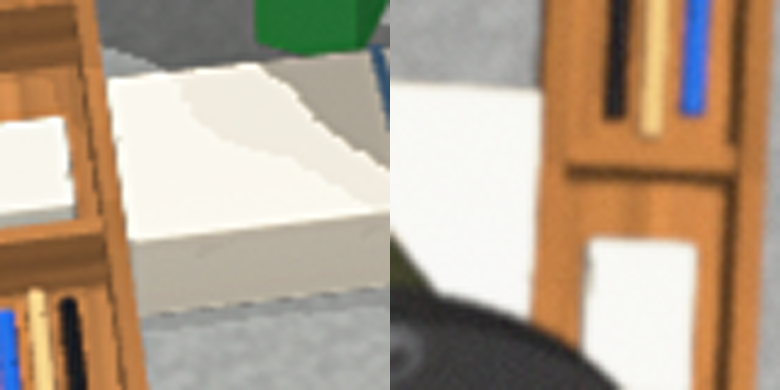

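Contact with the tray: I commanded 0.9 mm, it moved 0.2 mm, and the force rose to 4 N. One more light nudge to seat both base corners.

Call:
play_rows(xyz=[[-0.3,0,0],[-0.2,0,0],[0,0,0],[0,0,0],[0,0,0]], twist=[[0,0,0],[0,0,0],[0,0,0],[0,0,0],[0,0,0]], grip=[0.4,0.4,0.4,0.4,0.4])

```text
clock: 29.75
tool_pos: [0.5605, -0.0623, -0.0288]
tcp_rot: [-0.0, 0.718, 0.696, 0.001]
force: [-1.7, 5.9, -1.7]
finger_gap: 0.0598
```

Run:
```python
from h import *
st2(0)
```

```text
t 29.75 pos [ 0.5605 -0.0623 -0.0288] psi -1.79 tilt 0.09 tipz 15.2 F [-1.68  5.85 -1.68] gap 59.8 j [ 0.49  0.77 -0.69  1.9   0.71  0.73 -0.64]
```

Call:
play_rows(xyz=[[1,0,0],[3,0,0],[6,0,0],[10,0,0],[15,0,0]], twist=[[0,0,0],[0,0,0],[0,0,0],[0,0,0],[0,0,0]], grip=[0.4,0.4,0.4,0.4,0.4])

```text
clock: 30.25
tool_pos: [0.5618, -0.0283, -0.0287]
tcp_rot: [0.0, 0.719, 0.695, 0.0]
force: [0.2, -0.2, -0.6]
finger_gap: 0.0596
```

Call:
play_rows(xyz=[[10,0,-20],[0,0,-40],[0,0,-40],[0,0,-40],[0,0,-40]], twist=[[0,0,0],[0,0,0],[0,0,0],[0,0,0],[0,0,0]], grip=[0.4,0.4,0.4,0.4,0.4])

```text
clock: 30.75
tool_pos: [0.5616, -0.0167, 0.153]
tcp_rot: [-0.0, 0.718, 0.696, 0.0]
force: [1.8, -0.0, -0.3]
finger_gap: 0.0598
```

Call:
play_rows(xyz=[[40,0,0],[45,0,0],[45,0,0],[45,0,0],[40,0,0]], twist=[[0,0,0],[0,0,0],[0,0,0],[0,0,0],[0,0,0]], grip=[0.4,0.4,0.4,0.4,0.4])

```text
clock: 31.25
tool_pos: [0.5679, 0.2004, 0.1517]
tcp_rot: [-0.0, 0.718, 0.696, 0.001]
force: [1.9, -0.3, 0.1]
finger_gap: 0.0597
```

Run:
```python
from h import *
st2(0)
s=ctrl.snapshot("scene")[:,:,::-1]; t=ctrl.snapshot("top")[:,:,::-1]
cv2.imwrite("pics/scene26.png",s);cv2.imwrite("pics/top26.png",t)
cv2.imwrite("pics/s26.png",np.hstack([cv2.resize(s[130:350,140:420],(400,314),interpolation=2),cv2.resize(t[60:280,150:430],(400,314),interpolation=2)]))
```

```text
t 31.25 pos [0.5679 0.2004 0.1517] psi -1.71 tilt 0.08 tipz 195.7 F [ 1.89 -0.3   0.07] gap 59.7 j [ 0.11  0.6  -0.83  1.62  0.48  1.13 -0.87]
```

View pics/s26.png

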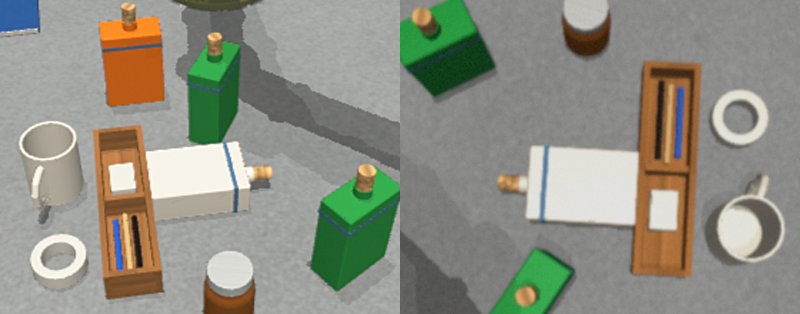

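Run:
```python
from h import *
t=cv2.imread("pics/top26.png"); hsv=cv2.cvtColor(t,cv2.COLOR_BGR2HSV).astype(int)
w=(((hsv[...,2]>140)&(hsv[...,1]<60))|((hsv[...,0]>95)&(hsv[...,0]<125)&(hsv[...,1]>90))).astype(np.uint8); w[:,:236]=0;w[:,318:]=0;w[:150]=0;w[225:]=0
n,l,s,c=cv2.connectedComponentsWithStats(w); i=1+np.argmax(s[1:,4]); m=l==i; print(s[i])
ys,xs=np.where(m)
def fit(p,z):
    Q=cast("top",p,z)[:,:2].astype(np.float32); v=cv2.fitLine(Q,cv2.DIST_HUBER,0,.001,.001).ravel(); v[:2]*=np.sign(v[0]+1e-9); return v,Q
x0,y0,ww,hh=s[i,:4]
base=[[np.where(m[y])[0].max()+.5,y] for y in range(y0+5,y0+hh-6)]
up=[[x,np.where(m[:,x])[0].min()-.5] for x in range(x0+14,x0+ww-8)]
lo=[[x,np.where(m[:,x])[0].max()+.5] for x in range(x0+14,x0+ww-8)]
tp=[[316+np.argmax((hsv[y,316:345,0]<18)&(hsv[y,316:345,1]>90)),y] for y in list(range(112,155))]
tp2=[[305+np.argmax((hsv[y,305:345,0]<18)&(hsv[y,305:345,1]>90))-.5,y] for y in list(range(112,155))+list(range(225,246))]
b,_=fit(tp2,.045); ang=lambda v:round(float(np.degrees(np.arctan2(v[1],v[0]))),2)
a,Q=fit(base,.048); u,_=fit(up,.048); d,_=fit(lo,.048)
print("tray",ang(b),"base",ang(a),"sides-90",ang(u)%180-90,ang(d)%180-90)
nn=np.array([-b[1],b[0]]); print("gap",((Q-b[2:])@nn*1e3)[::9].round(1))
```

```text
[ 236  158   81   60 4151]
tray -1.85 base -1.45 sides-90 -1.730000000000004 -1.9000000000000057
gap [12.  -0.9 -0.  -0.9 -0.1 -0.9]
```

Run:
```python
from station import ctrl
print(ctrl.job_done())
```

```text
the job is handed in; nothing more can be done
None
```

I tipped the white flask away from the tray with the half-closed fingers straddling its stopper and eased it down flat on its -x face. Then I pushed its shoulders with both fingertips until the base met the tray front, backed off clear of everything, and handed the job in at about 31 s.

**Last checks:**
- **Squareness:** the top camera puts the flask's sides within about 0.1° of square to the tray front. The base edge reads about 0.4° off.
- **Contact:** the measured gap between base and tray is 0 to -1 mm, which is contact within camera error. One sample at the corner read 12 mm; I put it down to a stray mask pixel, since the pictures show the base closed up against the tray.
- **Force:** readings were about 3–5 N while sliding and 5.9 N at the end against the tray.
- **Bystanders:** in the last pictures the mug, jar and tape roll look undisturbed, as do the coloured flasks.

**Disagreement found:** both cameras showed the real fingertips about 41 mm short of the reported TCP. I planned with the seen tips, and the contacts that followed agreed with them.

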